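Glue up a peg caddy: seat the centre panel and hold it in the bar clamp

ROBOT

A 6-joint arm with a two-finger parallel gripper is mounted at the origin on a cart in front of the work surface, level with it; the furniture and walls round the work are solid. World frame = base frame: x ahead of the robot, y to its left, z up, the work surface at z = 0. Lengths are in m, angles in degrees, forces in N, time in s.
With the tool pointing down it reaches from about 0.3 to 0.775 m from the base axis. Payload 14.6 kg.
Tool frame: the origin (TCP) lies midway between the tips of the shut fingers; the grasp point (between the pads) lies 19 mm behind it; z points along the fingers, y is the direction in which the jaws open and shut (so a half turn about z gives the same grasp; the last joint's range is limited). The gripper opens to 85 mm and grips with 20 to 120 N. Pads are 22 mm wide; open, the fingers measure 114 mm over their backs; the gripper's body (76 mm by 85 mm) begins 54 mm behind the grasp point. The pads swing forward as they close: fully open they stand 13 mm farther back than shut.
Start: joints at [73.419, 17.183, 87.147, -0, 75.671, -3.816], TCP at [0.122, 0.536, 0.231] pointing down, gripper open.
Joint ranges: [-173.82, 173.82], [-45.26, 126.66], [13.44, 144.39], [-59.66, 239.66], [0, 175.72], [-146.38, 146.38]. Speed limits (degrees/s): [127.2, 127.2, 147.25, 180, 180, 180].

INTERFACE

Orientations are given as a 3x3 rotation matrix whose columns are the frame's x, y, z axes.
In Python, from plant import telemetry, optics, manip gives the robot as it stands.
- The arm moves only by the tool send_rows, never from a script. Its argument "targets" is a list of rows, each an object of numbers: "dx", "dy", "dz": the shift along the world's x, y, z as a fraction of full scale; "wx", "wy", "wz": the turn, a rotation vector about the world's x, y, z as a fraction of full scale; "hand": the closure, from 0 (fully open) to 1 (shut). A call has exactly 10 rows; each row shifts and turns the pose as measured when the row begins; what a row does not reach is not made up. Full scale, the value 1, is 30 mm for a shift and 0.12 rad for a turn. A row lasts 1/12 s, in which the tool goes at most 41.7 mm and 7.16 degrees, less where a joint would pass 70% of its speed; a pose out of reach is approached as far as the arm can. A call with a number of a shift or a turn outside -1 to 1 is refused whole. A call with a gripper value outside its range is refused whole. The fingers move at their own pace and stop on an object; "newtons" is the grip in N (left out, the last holds). Time passes only in rows, so rows that do not move let the fingers close, or fill a call up. It gives the time, the measured TCP pose, the force and the opening at its end, in the units of the state.
- telemetry.read_state(): the state, without advancing time (a new reading comes with each control period).
- optics.read_camera(name): name is "scene" or "side" or "wrist"; returns (picture, depth): 480x640x3 uint8, blue, green, red; 480x640 float32, m along the optical axis (not along the pixel's ray), 0 where there is no reading.
- optics.camera_info(name): a dict with "mtx" (3x3 intrinsics, pixels), "R" (3x3) and "t" (3): a world point X has camera coordinates R X + t. Camera axes: x right, y down, z forward; pixel columns grow to the right and rows downward; lengths in m; the calibration is good to about 2 mm. A picture is of the moment at which its call begins: read the wrist's pose just before it. camera_info takes no time and is no camera call; for the wrist camera it gives the pose at the moment of the call.
- manip.close_job(): hands the job in, once; it reports no verdict.
The state is a dict: "t": time; "joints": joint angles; "qvel": joint speeds; "effort": joint torques, N m; "ee_pos": TCP position; "orientation": TCP orientation; "ft_force": force on the tool from outside, world axes, zero at the start; "wrist_torque": the same for the moment, N m; "grip_width": opening from 0.0 (shut) to 1.0 (fully open).
Only numpy, scipy, OpenCV 4.12 (cv2) and the standard library are available. Lean on these libraries where they do the work, as an engineer would, in place of code of your own. Each camera call takes 0.05 s, during which the arm holds its last target.

TASK

Glue up the peg caddy: slide its centre panel out of the pale wooden block and straight down into the two facing slots of the caddy until it stands fully home, and let it go. Then pump the one-hand clamp by its trigger alone, never pushing the jaw or bar, until the caddy is pinched between both pads and the far rubber pad is plainly pressed in but not squashed flat (one full stroke after it bites is plenty). Finish holding the trigger squeezed, and leave the masking tape, tape measure and little pot where they are.

Things in the scene. Friction and masses are not known exactly. Their poses are not given: they have to be found in the camera images.
- caddy: Loose pale-wood open box, 120 (own x) x 130 (own y) x 60 mm high, 0.3 kg, standing on the plywood board between the clamp's pads. Origin at the centre of its underside, z up. End walls (own y = +-65 mm) 12 mm thick, side walls 10 mm; in each end wall at own x = 0 an upright slot, open at the top.
- slot_bottom (a point): Point on the caddy's inner floor (6 mm above its underside) midway between the slots; caddy's axes. The seated panel's origin comes here. Slots: 10.5 mm wide, 6 mm deep, funnelled to 17 mm at the rim; 118 mm from slot floor to slot floor.
- panel: Loose wooden centre panel, 8 mm thick (own x), 115 mm long (own y), 100 mm high, 0.11 kg, a dark carrying rail along its top. It starts upright in the block's groove. Origin at the centre of its underside, z up; either way round fits.
- rail (a point): Middle of the panel's dark rail, the place to grasp: 14 mm thick (panel's x), 80 mm long (panel's y), 16 mm high, centre 92 mm above the panel's underside; panel's axes.
- kerf_block: Fixed pale wooden block, 44 (own x) x 90 (own y) x 24 mm; a groove along own y, 11 mm wide, 14 mm deep, holds the panel (underside 10 mm above the worktop, axes as the block's). Origin under its centre. Stands left or right of the board, in exchange with a wooden peg box (126 x 150 x 62 mm).
- jig: Fixed plywood board, top 12 mm above the worktop, with the grey head of a one-hand bar clamp bolted flat on it. Origin at worktop level under the caddy's nominal centre. In its axes, mm: board x -200..75, y -175..150; bar along y at x = -80; head housing x -100..-60, y -142..-76, up to 62 high; far jaw on the caddy's +y side.
- head_pad (a point): Centre of the front face of the head's fixed pad (30 mm disc), looking along the jig's +y at the caddy's end wall; jig axes.
- handle_back (a point): Middle of the handle's back face (its jig -y side), 42 mm above the worktop; jig axes. The handle points from the head towards jig -x (the robot), jig x -100..-193, 20 mm thick in jig y, heights 28..56 mm; its end knob (last 14 mm) is 26 mm thick.
- grip_place (a point): Midway between the outer faces of handle and trigger when squeezed home (35 mm apart here), 17.5 mm along jig +y from handle_back, 42 mm above the worktop; jig axes. Fingers come down on either side and close along jig y. Let out, the trigger's outer face is 51 mm from the handle's back: fingers centred here open 75 to 85 mm.
- clamp_trigger (a joint): Angle of the trigger, rad: 0 let out, 0.27 squeezed home against its stop beside the handle. Springs back when let go (about 2 N at the grip place; driving the clamp takes up to 15 N).
- trigger_grip (a point): Point on the trigger's mid-line beside the grip place, 11 mm thick there (jig y), 22 mm in height. Moves with the trigger.
- trigger_lever: The teal trigger, 97 mm long, on the jig's +y side of the handle; origin on its pivot at the head, 58 mm along jig +x from the grip place.
- clamp_bar (a joint): How far the toothed bar and far jaw are drawn towards the head, m (0 to 0.06). Each full squeeze draws 4 mm (the first 1 to 6) if the trigger was let out fully before it; a built-in brake holds the bar while the trigger returns.
- far_jaw: The clamp's toothed steel bar with the grey far jaw on its end; moves along jig -y as the clamp is pumped. Not to be pushed by the robot.
- clamp_pad (a joint): How far the far jaw's rubber pad is pressed in, m: 0 relaxed, 0.016 squashed flat; it resists with 0.9 N per mm.
- pad_face: The far jaw's black rubber pad, a 30 mm disc, 20 mm thick. Origin at the centre of its front face, which looks along jig -y at the caddy's end wall. At the start 13 to 25 mm of slack in all is to be closed.
- masking_tape: Roll of masking tape, 100 mm across, 25 mm high, on the worktop; origin under its centre. Leave alone.
- tape_measure: Pocket tape measure, 29 x 65 x 64 mm, on the worktop; origin under its centre. Leave alone.
- wax_pot: Little round pot with a wooden lid, 62 mm across, 35 mm high; origin under its centre. Leave alone.
Things that resemble listed ones, but are neither listed nor needed, are in the scene too. Several things have the shape of the panel; the one meant has the colours described above.

How it is judged:
By the outcome, as a careful person would: the job done as asked, in the order asked, and still so for the second after the job is handed in, while the arm keeps its last pose, push and grip.
It also fails if it takes over 67 s, if anything falls off the work surface, if the arm or the gripper's body presses on something with over 40 N, if the wrist force passes 120 N, or if a joint passes its speed limit or range.

## Working session

There is one attempt and no reset: what is moved stays moved. The work goes in short steps, Python scripts to look and compute and a tool call to move; the robot and the scene stay as the last step left them, time stands still between calls to the robot, and variables do not carry over. Pictures are saved under pics/ and viewed, and the job is handed in when it is done.

Besides the shell and the picture viewer there is one more tool, called after "Call:" by a JSON object that holds its "op" and its "data". send_rows: Moves the arm, as the interface text tells. Its arguments: {"type":"object","properties":{"targets":{"type":"array","items":{"type":"object","properties":{"dx":{"type":"number","minimum":-1,"maximum":1},"dy":{"type":"number","minimum":-1,"maximum":1},"dz":{"type":"number","minimum":-1,"maximum":1},"wx":{"type":"number","minimum":-1,"maximum":1},"wy":{"type":"number","minimum":-1,"maximum":1},"wz":{"type":"number","minimum":-1,"maximum":1},"hand":{"type":"number"}}}},"newtons":{"type":"number"}},"required":["targets"]}

```bash
mkdir -p pics; ls; python3 - <<'E'
from plant import telemetry, optics, manip
import cv2, numpy as np
s=telemetry.read_state();print(s)
for n in ["scene","side","wrist"]:
    ci=optics.camera_info(n);p,d=optics.read_camera(n)
    cv2.imwrite(f"pics/{n}0.png",p);np.savez(f"pics/{n}0.npz",p=p,d=d,K=ci["mtx"],R=ci["R"],t=ci["t"])
    print(n,np.round(ci["mtx"],1).tolist(),np.round(ci["R"],3).tolist(),np.round(ci["t"],3).tolist())
E
```

```text
pics
{'t': 0.0, 'joints': array([ 7.34199817e+01,  1.72172205e+01,  8.71813308e+01,  1.65804125e-04,
        7.56693549e+01, -3.81528804e+00]), 'qvel': array([-0.05258413, -0.0375351 , -0.02804946,  0.05535436,  0.00777805,
        0.09329644]), 'effort': array([ 1.43895024e-03, -5.43514967e+01, -3.61792552e+01, -8.25656412e-05,
        4.03026046e-03, -7.05231491e-05]), 'ee_pos': array([0.1214505 , 0.53618123, 0.23069846]), 'orientation': array([[-9.75285376e-01,  2.20948680e-01, -3.40885544e-04],
       [ 2.20948927e-01,  9.75284719e-01, -1.13511048e-03],
       [ 8.16593007e-05, -1.18237494e-03, -9.99999298e-01]]), 'ft_force': array([-0.03897281,  0.2792815 , -0.38324105]), 'wrist_torque': array([-0.01509676,  0.00286171, -0.01088873]), 'grip_width': 0.9948800183128711}
scene [[461.5, 0.0, 325.8], [0.0, 461.5, 241.1], [0.0, 0.0, 1.0]] [[0.764, -0.646, 0.002], [-0.382, -0.454, -0.805], [0.521, 0.614, -0.593]] [-0.442, 0.271, 1.312]
side [[508.0, 0.0, 318.2], [0.0, 508.0, 238.1], [0.0, 0.0, 1.0]] [[-0.964, -0.267, -0.0], [-0.129, 0.469, -0.874], [0.233, -0.842, -0.486]] [0.541, 0.15, 1.587]
wrist [[406.2, 0.0, 324.2], [0.0, 406.2, 243.2], [0.0, 0.0, 1.0]] [[0.221, 0.975, -0.001], [0.937, -0.212, 0.277], [0.27, -0.062, -0.961]] [-0.549, -0.035, 0.38]
```

View pics/scene0.png

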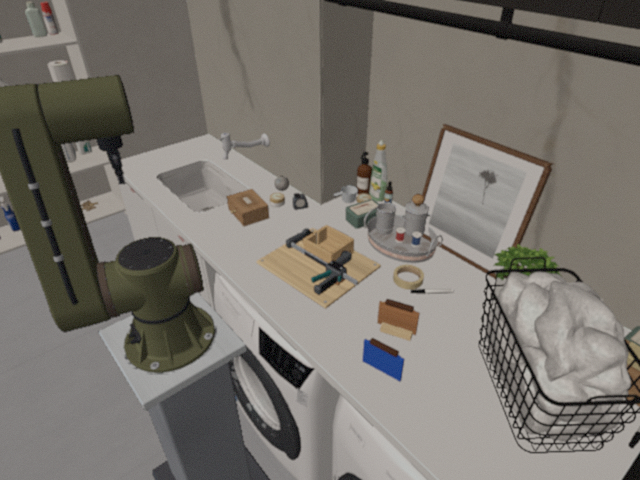

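View pics/side0.png

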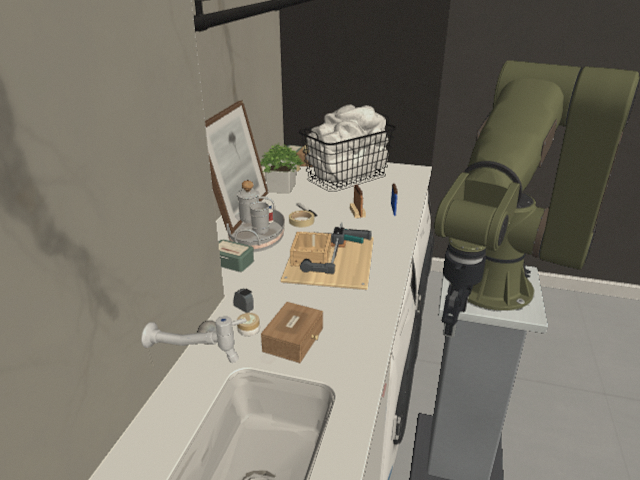

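View pics/wrist0.png

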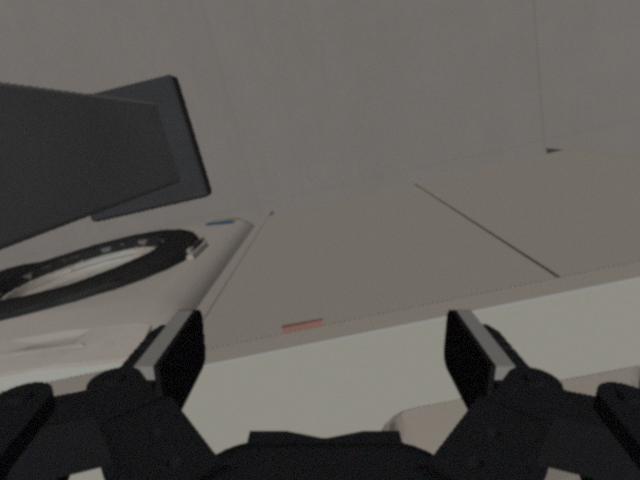

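```bash
cat > h.py <<'E'
import numpy as np, cv2
def load(n):
    z=np.load(f"pics/{n}.npz"); return z["p"],z["d"],z["K"],z["R"],z["t"]
def cloud(n):
    p,d,K,R,t=load(n)
    v,u=np.mgrid[0:480,0:640]
    c=np.stack([(u-K[0,2])/K[0,0]*d,(v-K[1,2])/K[1,1]*d,d],-1)
    return p,d,(c-t)@R
def snap(n,name):
    from plant import optics
    ci=optics.camera_info(n);p,d=optics.read_camera(n)
    cv2.imwrite(f"pics/{name}.png",p);np.savez(f"pics/{name}.npz",p=p,d=d,K=ci["mtx"],R=ci["R"],t=ci["t"])
E
python3 - <<'E'
from h import *
for n,(a,b,c,e) in {"scene0":(220,190,440,390),"side0":(260,170,420,300)}.items():
    p=cv2.imread(f"pics/{n}.png")[b:e,a:c]
    s=min(800/p.shape[1],600/p.shape[0]);print(n,s)
    cv2.imwrite(f"pics/{n}_crop.png",cv2.resize(p,None,fx=s,fy=s,interpolation=cv2.INTER_CUBIC))
p,d,X=cloud("scene0")
for u,v in [(398,330),(398,318),(400,303),(383,358),(385,342),(262,266),(320,300),(380,266),(409,275),(250,205),(440,260)]:
    print((u,v),p[v,u],np.round(X[v,u],3))
E
```

```text
scene0 3.0
side0 4.615384615384615
(398, 330) [115 148 168] [ 0.496 -0.413  0.022]
(398, 318) [ 57  87 127] [ 0.504 -0.402  0.057]
(400, 303) [41 54 71] [ 0.508 -0.398  0.109]
(383, 358) [132  68  36] [ 0.368 -0.475  0.059]
(385, 342) [161 164 169] [ 0.454 -0.406 -0.003]
(262, 266) [136 160 176] [0.373 0.092 0.003]
(320, 300) [116 147 168] [ 0.413 -0.168  0.01 ]
(380, 266) [113 127 138] [ 0.675 -0.169  0.007]
(409, 275) [161 166 171] [ 0.724 -0.256 -0.002]
(250, 205) [ 69  94 122] [0.51  0.369 0.058]
(440, 260) [159 163 170] [ 0.865 -0.273 -0.001]
```

View pics/scene0_crop.png

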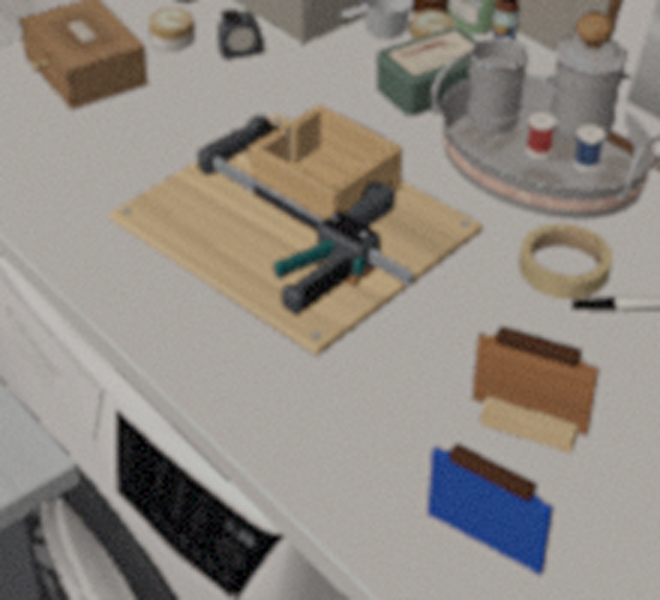

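View pics/side0_crop.png

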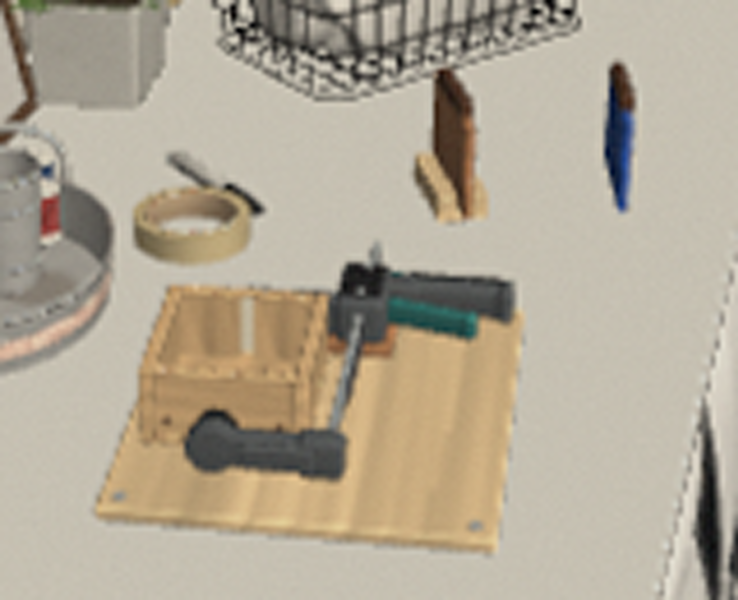

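```bash
python3 - <<'E'
from h import *
for n,box in {"scene0":(370,290,430,345),"side0":(345,180,372,220)}.items():
    p,d,X=cloud(n)
    a,b,c,e=box
    Q=X[b:e,a:c].reshape(-1,3);C=p[b:e,a:c].reshape(-1,3).astype(int)
    ok=(Q[:,2]>0.015)&(Q[:,2]<.14)&(np.abs(Q[:,1]+.4)<.1)&(np.abs(Q[:,0]-.5)<.1)
    Q=Q[ok];C=C[ok]
    rail=(Q[:,2]>.097)
    for nm,m in [("all",Q[:,2]>.03),("top",rail)]:
        q=Q[m];
        r=cv2.minAreaRect((q[:,:2]*1000).astype(np.float32));print(n,nm,m.sum(),np.round(q.mean(0),3),q[:,2].max(),r)
        w,v=np.linalg.eigh(np.cov(q[:,:2].T));print(np.degrees(np.arctan2(v[1,1],v[0,1])),np.sqrt(w))
    # board
for n in ["scene0","side0"]:
    p,d,X=cloud(n)
    hsv=cv2.cvtColor(p,cv2.COLOR_BGR2HSV)
    m=(X[...,2]>.006)&(X[...,2]<.02)&(hsv[...,1]>60)&(X[...,0]>.3)&(X[...,0]<.85)&(np.abs(X[...,1])<.35)&(d>0)
    l,lab,st,_=cv2.connectedComponentsWithStats(m.astype(np.uint8))
    k=1+np.argmax(st[1:,4]);q=X[lab==k]
    print(n,cv2.minAreaRect((q[:,:2]*1000).astype(np.float32)),len(q))
    m=(X[...,2]>.067)&(X[...,2]<.08)&(hsv[...,1]>60)&(X[...,0]>.3)&(X[...,0]<.85)&(np.abs(X[...,1])<.25)&(d>0)
    q=X[m];print("caddy rim",cv2.minAreaRect((q[:,:2]*1000).astype(np.float32)),len(q))
ci=np.load("pics/wrist0.npz");print("wrist cam pos",-ci["R"].T@ci["t"])
E
```

```text
scene0 all 866 [ 0.503 -0.4    0.072] 0.11282308407166984 ((503.87530517578125, -397.8363037109375), (19.47458839416504, 115.53897094726562), 29.094493865966797)
115.90004921180915 [0.00259641 0.03218454]
scene0 top 176 [ 0.502 -0.4    0.106] 0.11282308407166984 ((503.4028015136719, -397.294677734375), (19.30788230895996, 81.45604705810547), 30.061920166015625)
116.21652523995837 [0.00416868 0.02302474]
side0 all 188 [ 0.505 -0.382  0.074] 0.1110785094755032 ((505.39959716796875, -389.49609375), (14.868172645568848, 121.2797622680664), 25.68620491027832)
116.9177528327332 [0.00277245 0.03453473]
side0 top 46 [ 0.506 -0.387  0.105] 0.1110785094755032 ((507.21295166015625, -393.2662048339844), (14.868172645568848, 85.74623107910156), 25.68620491027832)
117.1639614922101 [0.00427637 0.02576584]
scene0 ((453.62738037109375, -33.07609558105469), (140.13287353515625, 325.3497619628906), 6.522181510925293) 2165
caddy rim ((633.494873046875, -104.09144592285156), (194.57843017578125, 382.418701171875), 35.5270881652832) 342
side0 ((525.0831909179688, -14.279281616210938), (274.3971862792969, 329.2103271484375), 6.879263877868652) 2254
caddy rim ((630.0006713867188, -56.65998840332031), (160.9047088623047, 316.3826599121094), 35.9877815246582) 287
wrist cam pos [0.05201873 0.5516149  0.37376015]
```

Call:
{"op": "send_rows", "data": {"targets": [{"dx": 0.9, "dy": -1, "dz": 0.2, "wz": -0.74, "hand": 0}, {"dx": 0.9, "dy": -1, "dz": 0.2, "wz": -0.74, "hand": 0}, {"dx": 0.9, "dy": -1, "dz": 0.2, "wz": -0.74, "hand": 0}, {"dx": 0.9, "dy": -1, "dz": 0.2, "wz": -0.74, "hand": 0}, {"dx": 0.9, "dy": -1, "dz": 0.2, "wz": -0.74, "hand": 0}, {"dx": 0.9, "dy": -1, "dz": 0.2, "wz": -0.74, "hand": 0}, {"dx": 0.9, "dy": -1, "dz": 0.2, "wz": -0.74, "hand": 0}, {"dx": 0.9, "dy": -1, "dz": 0.2, "wz": -0.74, "hand": 0}, {"dx": 0.9, "dy": -1, "dz": 0.2, "wz": -0.74, "hand": 0}, {"dx": 0.9, "dy": -1, "dz": 0.2, "wz": -0.74, "hand": 0}]}}

```text
schema error: expected keys dx, dy, dz, wx, wy, wz, hand
```

Call:
{"op": "send_rows", "data": {"targets": [{"dx": 0.9, "dy": -1, "dz": 0.2, "wx": 0, "wy": 0, "wz": -0.74, "hand": 0}, {"dx": 0.9, "dy": -1, "dz": 0.2, "wx": 0, "wy": 0, "wz": -0.74, "hand": 0}, {"dx": 0.9, "dy": -1, "dz": 0.2, "wx": 0, "wy": 0, "wz": -0.74, "hand": 0}, {"dx": 0.9, "dy": -1, "dz": 0.2, "wx": 0, "wy": 0, "wz": -0.74, "hand": 0}, {"dx": 0.9, "dy": -1, "dz": 0.2, "wx": 0, "wy": 0, "wz": -0.74, "hand": 0}, {"dx": 0.9, "dy": -1, "dz": 0.2, "wx": 0, "wy": 0, "wz": -0.74, "hand": 0}, {"dx": 0.9, "dy": -1, "dz": 0.2, "wx": 0, "wy": 0, "wz": -0.74, "hand": 0}, {"dx": 0.9, "dy": -1, "dz": 0.2, "wx": 0, "wy": 0, "wz": -0.74, "hand": 0}, {"dx": 0.9, "dy": -1, "dz": 0.2, "wx": 0, "wy": 0, "wz": -0.74, "hand": 0}, {"dx": 0.9, "dy": -1, "dz": 0.2, "wx": 0, "wy": 0, "wz": -0.74, "hand": 0}]}}

```text
t: 0.98
ee_pos: [0.3905, 0.228, 0.2888]
orientation: [[-0.419, 0.908, -0.006], [0.908, 0.419, -0.002], [0.001, -0.006, -1.0]]
ft_force: [-0.6, 1.2, -0.6]
grip_width: 1.001
```

Call:
{"op": "send_rows", "data": {"targets": [{"dx": 0.46, "dy": -0.9, "dz": 0.05, "wx": 0, "wy": 0, "wz": -0.2, "hand": 0}, {"dx": 0.46, "dy": -0.9, "dz": 0.05, "wx": 0, "wy": 0, "wz": -0.2, "hand": 0}, {"dx": 0.46, "dy": -0.9, "dz": 0.05, "wx": 0, "wy": 0, "wz": -0.2, "hand": 0}, {"dx": 0.46, "dy": -0.9, "dz": 0.05, "wx": 0, "wy": 0, "wz": -0.2, "hand": 0}, {"dx": 0.46, "dy": -0.9, "dz": 0.05, "wx": 0, "wy": 0, "wz": -0.2, "hand": 0}, {"dx": 0.46, "dy": -0.9, "dz": 0.05, "wx": 0, "wy": 0, "wz": -0.2, "hand": 0}, {"dx": 0.46, "dy": -0.9, "dz": 0.05, "wx": 0, "wy": 0, "wz": -0.2, "hand": 0}, {"dx": 0.46, "dy": -0.9, "dz": 0.05, "wx": 0, "wy": 0, "wz": -0.2, "hand": 0}, {"dx": 0, "dy": 0, "dz": 0, "wx": 0, "wy": 0, "wz": 0, "hand": 0}, {"dx": 0, "dy": 0, "dz": 0, "wx": 0, "wy": 0, "wz": 0, "hand": 0}]}}

```text
t: 1.82
ee_pos: [0.5075, -0.0066, 0.3007]
orientation: [[-0.214, 0.977, -0.008], [0.977, 0.214, -0.001], [0.001, -0.008, -1.0]]
ft_force: [-0.9, 0.9, -0.4]
grip_width: 0.997
```

```bash
python3 - <<'E'
from h import *
from plant import telemetry
s=telemetry.read_state();print(s["ee_pos"],np.abs(s["qvel"]).max())
snap("wrist","w1")
E
```

```text
[ 0.5074711  -0.0065724   0.30070662] 2.715704829044736
```

View pics/w1.png

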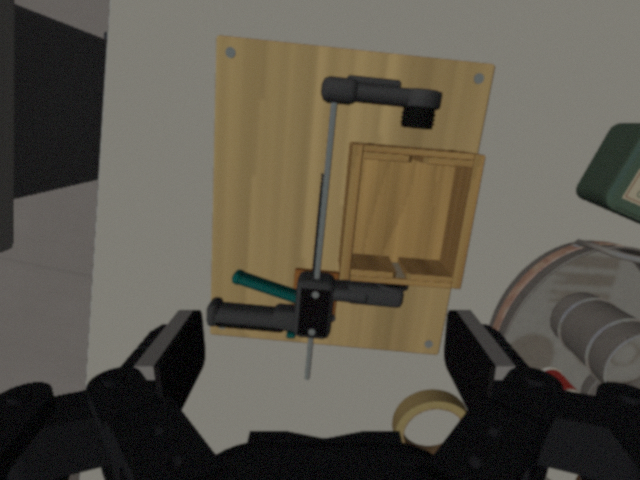

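```bash
cat >> h.py <<'E'
def ray(n,uv,z):
    p,d,K,R,t=load(n) if isinstance(n,str) else n
    uv=np.atleast_2d(uv).astype(float)
    r=np.c_[(uv-K[:2,2])/[K[0,0],K[1,1]],np.ones(len(uv))]@R
    c=-R.T@t
    return c+r*((z-c[2])/r[:,2])[:,None]
E
python3 - <<'E'
from h import *
p=cv2.imread("pics/w1.png")
cv2.imwrite("pics/w1c.png",cv2.resize(p[130:300,325:500],None,fx=3.5,fy=3.5,interpolation=cv2.INTER_CUBIC))
cv2.imwrite("pics/w1d.png",cv2.resize(p[250:390,190:410],None,fx=3.5,fy=3.5,interpolation=cv2.INTER_CUBIC))
B=ray("w1",[(231,52),(479,78),(429,344)],.012)
print("screws",np.round(B*1000,1))
bc=ray("w1",[(218,36),(495,65),(440,354)],.012);print(np.round(bc*1000,1))
p,d,X=cloud("w1")
for u,v in [(250,150),(100+40,150),(356,200),(270,318),(310,290),(420,260),(430,122),(370,95)]: print((u,v),np.round(X[v,u]*1000,1))
E
```

```text
screws [[ 385.6  109.8   12. ]
 [ 628.8  138.5   12. ]
 [ 664.1 -155.2   12. ]]
[[ 371.2  121.2   12. ]
 [ 640.3  153.2   12. ]
 [ 680.7 -165.2   12. ]]
(250, 150) [419.1  21.6  12.6]
(140, 150) [302.6  -4.5   1.9]
(356, 200) [532.3   3.8  73.2]
(270, 318) [ 475.4 -139.8   56.3]
(310, 290) [509.6 -96.6  63.7]
(420, 260) [620.5 -52.6  25.1]
(430, 122) [583.4  85.6  55.1]
(370, 95) [524.   96.4  56.7]
```

View pics/w1c.png

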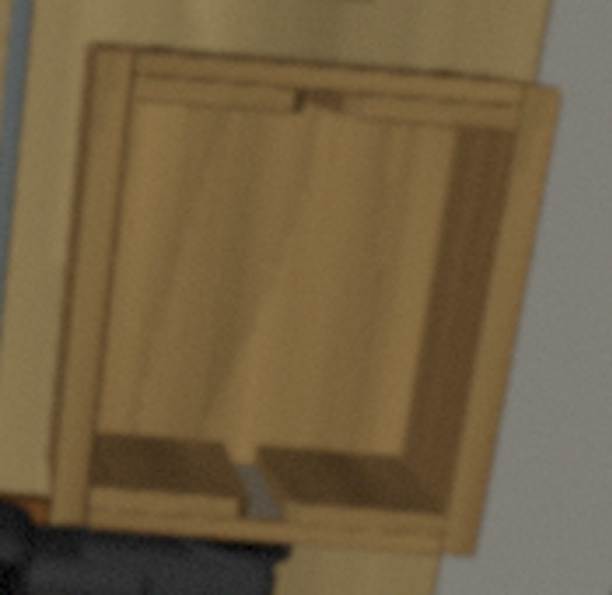

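View pics/w1d.png

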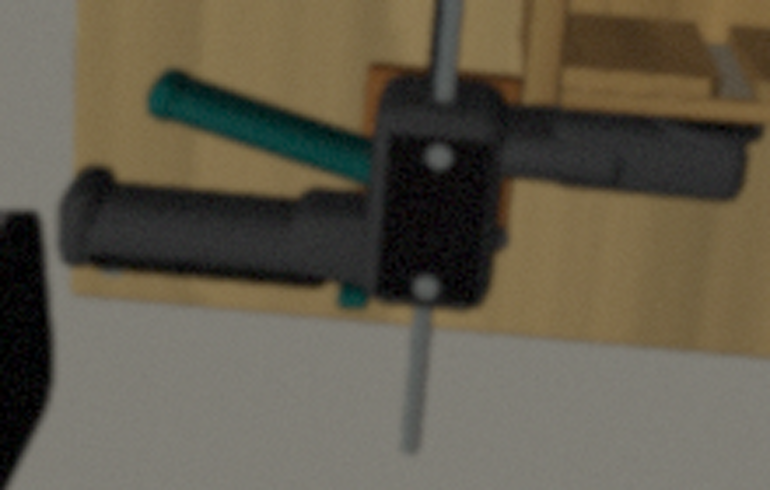

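```bash
cat >> h.py <<'E'
def fit2(L,W):
    "rigid 2D fit L->W ; returns yaw deg, t, resid"
    L=np.asarray(L,float);W=np.asarray(W,float)
    a=L-L.mean(0);b=W-W.mean(0)
    th=np.arctan2((a[:,0]*b[:,1]-a[:,1]*b[:,0]).sum(),(a*b).sum())
    R=np.array([[np.cos(th),-np.sin(th)],[np.sin(th),np.cos(th)]])
    t=W.mean(0)-R@L.mean(0)
    return np.degrees(th),t,np.linalg.norm(W-(L@R.T+t),axis=1)
E
python3 - <<'E'
from h import *
W=ray("w1",[(350.7,142.6),(485,155.7),(460.7,288.6),(339.6,279)],.072)[:,:2]*1000
print("caddy",fit2([(-60,65),(60,65),(60,-65),(-60,-65)],W),W.round(1).tolist())
print("slots rim",ray("w1",[(325+298/3.5,130+92/3.5),(325+350/3.5,130+98/3.5),(325+243/3.5,130+515/3.5),(325+285/3.5,130+521/3.5)],.072)*1000)
W=ray("w1",[(218,36),(495,65),(440,354)],.012)[:,:2]*1000
print("jig",fit2([(-200,150),(75,150),(75,-175)],W))
E
```

```text
caddy (np.float64(7.817284391660606), array([584.96052436,  -3.79728896]), array([0.93663859, 1.46332103, 0.40717915, 1.08850741])) [[515.8, 52.7], [635.6, 67.3], [653.3, -59.6], [535.1, -75.6]]
slots rim [[570.5119659   52.50525087  72.        ]
 [583.9050791   53.89806052  72.        ]
 [586.82451045 -62.11094862  72.        ]
 [598.69831349 -61.30277339  72.        ]]
jig (np.float64(7.015578048932909), array([585.69843947,  -2.95804151]), array([2.30216563, 2.42603073, 2.38781222]))
```

Call:
{"op": "send_rows", "data": {"targets": [{"dx": 0, "dy": -1, "dz": 0, "wx": 0, "wy": 0, "wz": 0.16, "hand": 0}, {"dx": 0, "dy": -1, "dz": 0, "wx": 0, "wy": 0, "wz": 0.16, "hand": 0}, {"dx": 0, "dy": -1, "dz": 0, "wx": 0, "wy": 0, "wz": 0.16, "hand": 0}, {"dx": 0, "dy": -1, "dz": 0, "wx": 0, "wy": 0, "wz": 0.16, "hand": 0}, {"dx": 0, "dy": -1, "dz": 0, "wx": 0, "wy": 0, "wz": 0.16, "hand": 0}, {"dx": 0, "dy": -1, "dz": 0, "wx": 0, "wy": 0, "wz": 0.16, "hand": 0}, {"dx": 0, "dy": -1, "dz": 0, "wx": 0, "wy": 0, "wz": 0.16, "hand": 0}, {"dx": 0, "dy": -1, "dz": 0, "wx": 0, "wy": 0, "wz": 0.16, "hand": 0}, {"dx": 0, "dy": -1, "dz": 0, "wx": 0, "wy": 0, "wz": 0.16, "hand": 0}, {"dx": 0, "dy": -1, "dz": 0, "wx": 0, "wy": 0, "wz": 0.16, "hand": 0}]}}

```text
t: 2.7
ee_pos: [0.5059, -0.3033, 0.3014]
orientation: [[-0.426, 0.905, -0.007], [0.905, 0.426, -0.001], [0.002, -0.007, -1.0]]
ft_force: [0.5, -0.4, 0.0]
grip_width: 1.0
```

Call:
{"op": "send_rows", "data": {"targets": [{"dx": 0, "dy": -1, "dz": -0.6, "wx": 0, "wy": 0, "wz": 0.16, "hand": 0}, {"dx": 0, "dy": -1, "dz": -0.6, "wx": 0, "wy": 0, "wz": 0.16, "hand": 0}, {"dx": 0, "dy": -0.6, "dz": -0.6, "wx": 0, "wy": 0, "wz": 0.16, "hand": 0}, {"dx": 0, "dy": 0, "dz": -0.6, "wx": 0, "wy": 0, "wz": 0.16, "hand": 0}, {"dx": 0, "dy": 0, "dz": -0.6, "wx": 0, "wy": 0, "wz": 0, "hand": 0}, {"dx": 0, "dy": 0, "dz": 0, "wx": 0, "wy": 0, "wz": 0, "hand": 0}, {"dx": 0, "dy": 0, "dz": 0, "wx": 0, "wy": 0, "wz": 0, "hand": 0}, {"dx": 0, "dy": 0, "dz": 0, "wx": 0, "wy": 0, "wz": 0, "hand": 0}, {"dx": 0, "dy": 0, "dz": 0, "wx": 0, "wy": 0, "wz": 0, "hand": 0}, {"dx": 0, "dy": 0, "dz": 0, "wx": 0, "wy": 0, "wz": 0, "hand": 0}]}}

```text
t: 3.53
ee_pos: [0.5085, -0.3811, 0.2109]
orientation: [[-0.505, 0.863, -0.004], [0.863, 0.505, -0.003], [-0.0, -0.005, -1.0]]
ft_force: [0.4, 1.2, -0.1]
grip_width: 1.0
```

```bash
python3 - <<'E'
from h import *
from plant import telemetry
s=telemetry.read_state();print(s["ee_pos"],np.abs(s["qvel"]).max())
snap("wrist","w2")
E
```

```text
[ 0.50845858 -0.38105989  0.21092369] 0.9495732710185185
```

View pics/w2.png

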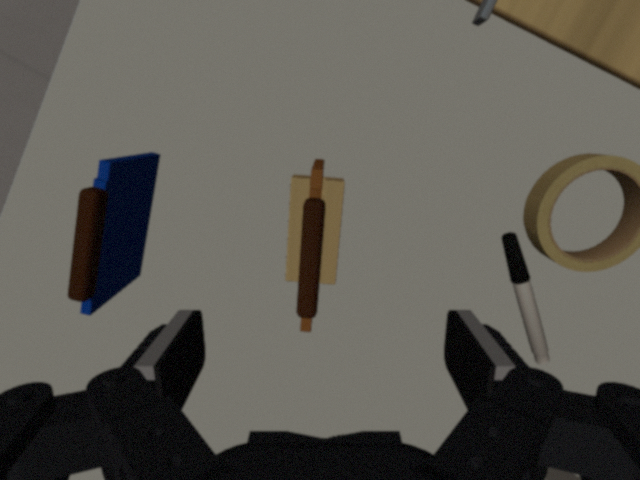

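```bash
python3 - <<'E'
from h import *
p,d,X=cloud("w2")
hsv=cv2.cvtColor(p,cv2.COLOR_BGR2HSV)
roi=np.zeros(d.shape,bool);roi[140:345,280:350]=1
for u,v in [(310,250),(316,180),(306,326),(290,230),(335,200)]: print((u,v),hsv[v,u],p[v,u],np.round(X[v,u]*1000,1))
for nm,m,z in [("rail",roi&(X[...,2]>.1)&(d>0),.110),("panel",roi&(X[...,2]>.05)&(d>0),.094)]:
    q=X[m]*1000
    r=cv2.minAreaRect(q[:,:2].astype(np.float32));print(nm,"depth",m.sum(),r,q[:,2].max())
m=(roi&(hsv[...,2]<75)&(hsv[...,1]>110)).astype(np.uint8)
c=max(cv2.findContours(m,0,1)[0],key=cv2.contourArea)[:,0]
for z in (.110,.102): print("rail col",cv2.minAreaRect((ray("w2",c,z)[:,:2]*1000).astype(np.float32)))
# axis by edge fits
rows=range(210,308);L=[];Rr=[]
for v in rows:
    u=np.where(m[v]>0)[0];L.append((u.min()-.5,v));Rr.append((u.max()+.5,v))
mid=(np.array(L)+np.array(Rr))/2
w=ray("w2",mid,.106)[:,:2]*1000
f=cv2.fitLine(w.astype(np.float32),cv2.DIST_L2,0,.01,.01).ravel();print(f,np.degrees(np.arctan2(f[1],f[0])))
# block
b=(roi&(hsv[...,2]>110)&(hsv[...,1]>70)).astype(np.uint8)
c=cv2.findContours(b,0,1)[0];c=np.concatenate([k[:,0] for k in c if cv2.contourArea(k)>60])
print("block",cv2.minAreaRect((ray("w2",c,.024)[:,:2]*1000).astype(np.float32)))
E
```

```text
(310, 250) [ 11 139  46] [21 30 46] [ 501.7 -389.9  110.6]
(316, 180) [ 14 169  89] [30 58 89] [ 483.8 -352.1   94.8]
(306, 326) [ 13 178  89] [27 54 89] [ 529.  -444.5   94.9]
(290, 230) [ 20 106 120] [ 70 103 120] [ 488.9 -407.9   24.4]
(335, 200) [ 20 108 116] [ 67  99 116] [ 508.5 -367.2   23.4]
rail depth 2572 ((505.8323974609375, -397.0341796875), (14.035845756530762, 79.30585479736328), 25.814897537231445) 112.36157719081488
panel depth 3163 ((505.9782409667969, -397.335693359375), (14.035845756530762, 114.74870300292969), 25.814897537231445) 112.36157719081488
rail col ((505.1355285644531, -395.8032531738281), (13.417326927185059, 81.10391235351562), 25.919828414916992)
rail col ((506.1990661621094, -398.28765869140625), (13.85746955871582, 83.76434326171875), 25.9197998046875)
[ 4.3344110e-01 -9.0118188e-01  5.0532367e+02 -3.9647592e+02] -64.31386
block ((506.7962341308594, -400.03582763671875), (42.963138580322266, 89.02049255371094), 25.888057708740234)
```

Call:
{"op": "send_rows", "data": {"targets": [{"dx": -0.09, "dy": -0.53, "dz": -0.2, "wx": 0, "wy": 0, "wz": -0.65, "hand": 0}, {"dx": 0, "dy": 0, "dz": -0.8, "wx": 0, "wy": 0, "wz": 0, "hand": 0}, {"dx": 0, "dy": 0, "dz": -0.8, "wx": 0, "wy": 0, "wz": 0, "hand": 0}, {"dx": 0, "dy": 0, "dz": -0.8, "wx": 0, "wy": 0, "wz": 0, "hand": 0}, {"dx": 0, "dy": 0, "dz": -0.8, "wx": 0, "wy": 0, "wz": 0, "hand": 0}, {"dx": 0, "dy": 0, "dz": -0.6, "wx": 0, "wy": 0, "wz": 0, "hand": 0}, {"dx": 0, "dy": 0, "dz": 0, "wx": 0, "wy": 0, "wz": 0, "hand": 0}, {"dx": 0, "dy": 0, "dz": 0, "wx": 0, "wy": 0, "wz": 0, "hand": 0}, {"dx": 0, "dy": 0, "dz": 0, "wx": 0, "wy": 0, "wz": 0, "hand": 0}, {"dx": 0, "dy": 0, "dz": 0, "wx": 0, "wy": 0, "wz": 0, "hand": 0}]}}

```text
t: 4.42
ee_pos: [0.509, -0.3986, 0.0982]
orientation: [[-0.434, 0.901, 0.009], [0.901, 0.434, -0.014], [-0.016, 0.002, -1.0]]
ft_force: [-0.5, -0.8, 0.7]
grip_width: 1.0
```

Call:
{"op": "send_rows", "data": {"targets": [{"dx": -0.1, "dy": 0.05, "dz": -0.25, "wx": 0.12, "wy": 0.08, "wz": 0, "hand": 0}, {"dx": 0, "dy": 0, "dz": -0.25, "wx": 0, "wy": 0, "wz": 0, "hand": 0}, {"dx": 0, "dy": 0, "dz": 0, "wx": 0, "wy": 0, "wz": 0, "hand": 0}, {"dx": 0, "dy": 0, "dz": 0, "wx": 0, "wy": 0, "wz": 0, "hand": 0}, {"dx": 0, "dy": 0, "dz": 0, "wx": 0, "wy": 0, "wz": 0, "hand": 0}, {"dx": 0, "dy": 0, "dz": 0, "wx": 0, "wy": 0, "wz": 0, "hand": 0}, {"dx": 0, "dy": 0, "dz": 0, "wx": 0, "wy": 0, "wz": 0, "hand": 0}, {"dx": 0, "dy": 0, "dz": 0, "wx": 0, "wy": 0, "wz": 0, "hand": 0}, {"dx": 0, "dy": 0, "dz": 0, "wx": 0, "wy": 0, "wz": 0, "hand": 0}, {"dx": 0, "dy": 0, "dz": 0, "wx": 0, "wy": 0, "wz": 0, "hand": 0}]}}

```text
t: 5.25
ee_pos: [0.507, -0.398, 0.086]
orientation: [[-0.434, 0.901, 0.003], [0.901, 0.434, -0.002], [-0.003, 0.002, -1.0]]
ft_force: [-0.7, 0.6, 0.0]
grip_width: 1.0
```

```bash
python3 - <<'E'
from h import *
from plant import telemetry
s=telemetry.read_state();print(s["ee_pos"],np.abs(s["qvel"]).max(),s["orientation"].round(4))
snap("wrist","w3")
E
```

```text
[ 0.50696884 -0.39797905  0.08601373] 0.13936339386449131 [[-0.4344  0.9007  0.0032]
 [ 0.9007  0.4344 -0.002 ]
 [-0.0032  0.002  -1.    ]]
```

View pics/w3.png

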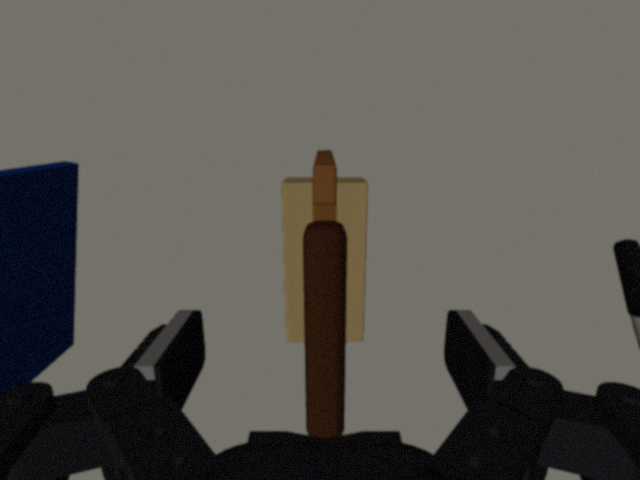

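Call:
{"op": "send_rows", "data": {"newtons": 50, "targets": [{"dx": -0.02, "dy": 0.02, "dz": -0.1, "wx": 0, "wy": 0, "wz": 0, "hand": 1}, {"dx": 0, "dy": 0, "dz": 0, "wx": 0, "wy": 0, "wz": 0, "hand": 1}, {"dx": 0, "dy": 0, "dz": 0, "wx": 0, "wy": 0, "wz": 0, "hand": 1}, {"dx": 0, "dy": 0, "dz": 0, "wx": 0, "wy": 0, "wz": 0, "hand": 1}, {"dx": 0, "dy": 0, "dz": 0, "wx": 0, "wy": 0, "wz": 0, "hand": 1}, {"dx": 0, "dy": 0, "dz": 0, "wx": 0, "wy": 0, "wz": 0, "hand": 1}, {"dx": 0, "dy": 0, "dz": 0, "wx": 0, "wy": 0, "wz": 0, "hand": 1}, {"dx": 0, "dy": 0, "dz": 0, "wx": 0, "wy": 0, "wz": 0, "hand": 1}, {"dx": 0, "dy": 0, "dz": 0, "wx": 0, "wy": 0, "wz": 0, "hand": 1}, {"dx": 0, "dy": 0, "dz": 0, "wx": 0, "wy": 0, "wz": 0, "hand": 1}]}}

```text
t: 6.13
ee_pos: [0.5063, -0.3973, 0.0828]
orientation: [[-0.434, 0.901, 0.003], [0.901, 0.434, -0.002], [-0.003, 0.002, -1.0]]
ft_force: [-0.1, 0.3, -0.7]
grip_width: 0.151
```

Call:
{"op": "send_rows", "data": {"targets": [{"dx": 0, "dy": 0, "dz": 0.5, "wx": 0, "wy": 0, "wz": 0, "hand": 1}, {"dx": 0, "dy": 0, "dz": 0.8, "wx": 0, "wy": 0, "wz": 0, "hand": 1}, {"dx": 0, "dy": 0, "dz": 1, "wx": 0, "wy": 0, "wz": 0, "hand": 1}, {"dx": 0, "dy": 0, "dz": 1, "wx": 0, "wy": 0, "wz": 0, "hand": 1}, {"dx": 0, "dy": 0.2, "dz": 1, "wx": 0, "wy": 0, "wz": 0, "hand": 1}, {"dx": 0.2, "dy": 1, "dz": 0, "wx": 0, "wy": 0, "wz": -0.2, "hand": 1}, {"dx": 0.2, "dy": 1, "dz": 0, "wx": 0, "wy": 0, "wz": -0.2, "hand": 1}, {"dx": 0.2, "dy": 1, "dz": 0, "wx": 0, "wy": 0, "wz": -0.2, "hand": 1}, {"dx": 0.2, "dy": 1, "dz": 0, "wx": 0, "wy": 0, "wz": -0.2, "hand": 1}, {"dx": 0.2, "dy": 1, "dz": 0, "wx": 0, "wy": 0, "wz": -0.2, "hand": 1}]}}

```text
t: 6.97
ee_pos: [0.5329, -0.2392, 0.2153]
orientation: [[-0.312, 0.95, 0.001], [0.95, 0.312, 0.001], [0.001, 0.001, -1.0]]
ft_force: [1.1, 0.4, -0.2]
grip_width: 0.155
```

Call:
{"op": "send_rows", "data": {"targets": [{"dx": 0.2, "dy": 1, "dz": 0, "wx": 0, "wy": 0, "wz": -0.2, "hand": 1}, {"dx": 0.2, "dy": 1, "dz": 0, "wx": 0, "wy": 0, "wz": -0.2, "hand": 1}, {"dx": 0.2, "dy": 1, "dz": 0, "wx": 0, "wy": 0, "wz": -0.2, "hand": 1}, {"dx": 0.2, "dy": 1, "dz": 0, "wx": 0, "wy": 0, "wz": -0.2, "hand": 1}, {"dx": 0.2, "dy": 1, "dz": 0, "wx": 0, "wy": 0, "wz": -0.2, "hand": 1}, {"dx": 0.2, "dy": 1, "dz": 0, "wx": 0, "wy": 0, "wz": -0.2, "hand": 1}, {"dx": 0.2, "dy": 0.5, "dz": 0, "wx": 0, "wy": 0, "wz": -0.2, "hand": 1}, {"dx": 0, "dy": 0, "dz": 0, "wx": 0, "wy": 0, "wz": 0, "hand": 1}, {"dx": 0, "dy": 0, "dz": 0, "wx": 0, "wy": 0, "wz": 0, "hand": 1}, {"dx": 0, "dy": 0, "dz": 0, "wx": 0, "wy": 0, "wz": 0, "hand": 1}]}}

```text
t: 7.8
ee_pos: [0.5748, -0.0287, 0.2149]
orientation: [[-0.145, 0.989, -0.001], [0.989, 0.145, 0.002], [0.002, -0.0, -1.0]]
ft_force: [0.5, 1.0, -1.6]
grip_width: 0.158
```

Call:
{"op": "send_rows", "data": {"targets": [{"dx": 0.34, "dy": 0.82, "dz": 0, "wx": 0, "wy": 0, "wz": -0.08, "hand": 1}, {"dx": 0, "dy": 0, "dz": 0, "wx": 0, "wy": 0, "wz": 0, "hand": 1}, {"dx": 0, "dy": 0, "dz": -0.7, "wx": 0, "wy": 0, "wz": 0, "hand": 1}, {"dx": 0, "dy": 0, "dz": -0.7, "wx": 0, "wy": 0, "wz": 0, "hand": 1}, {"dx": 0, "dy": 0, "dz": -0.3, "wx": 0, "wy": 0, "wz": 0, "hand": 1}, {"dx": 0, "dy": 0, "dz": 0, "wx": 0, "wy": 0, "wz": 0, "hand": 1}, {"dx": 0, "dy": 0, "dz": 0, "wx": 0, "wy": 0, "wz": 0, "hand": 1}, {"dx": 0, "dy": 0, "dz": 0, "wx": 0, "wy": 0, "wz": 0, "hand": 1}, {"dx": 0, "dy": 0, "dz": 0, "wx": 0, "wy": 0, "wz": 0, "hand": 1}, {"dx": 0, "dy": 0, "dz": 0, "wx": 0, "wy": 0, "wz": 0, "hand": 1}]}}

```text
t: 8.63
ee_pos: [0.5853, -0.0119, 0.1657]
orientation: [[-0.129, 0.992, 0.003], [0.992, 0.129, 0.001], [0.0, 0.003, -1.0]]
ft_force: [0.5, 0.8, -1.2]
grip_width: 0.153
```

```bash
python3 - <<'E'
from h import *
from plant import telemetry
s=telemetry.read_state();print(s["ee_pos"],np.abs(s["qvel"]).max(),s["orientation"].round(4))
snap("wrist","w4");snap("side","s4");snap("scene","c4")
p=cv2.imread("pics/s4.png");cv2.imwrite("pics/s4c.png",cv2.resize(p[200:300,270:390],None,fx=6,fy=6,interpolation=cv2.INTER_CUBIC))
E
```

```text
[ 0.5853018  -0.01189098  0.16569301] 0.7303469184141912 [[-1.292e-01  9.916e-01  3.300e-03]
 [ 9.916e-01  1.292e-01  5.000e-04]
 [ 1.000e-04  3.300e-03 -1.000e+00]]
```

View pics/w4.png

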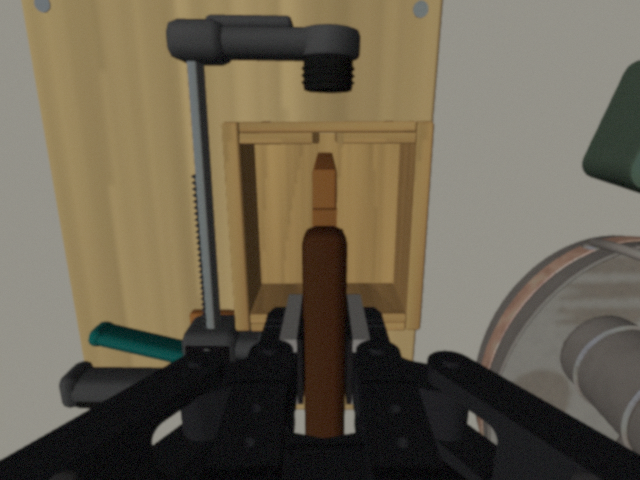

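View pics/s4c.png

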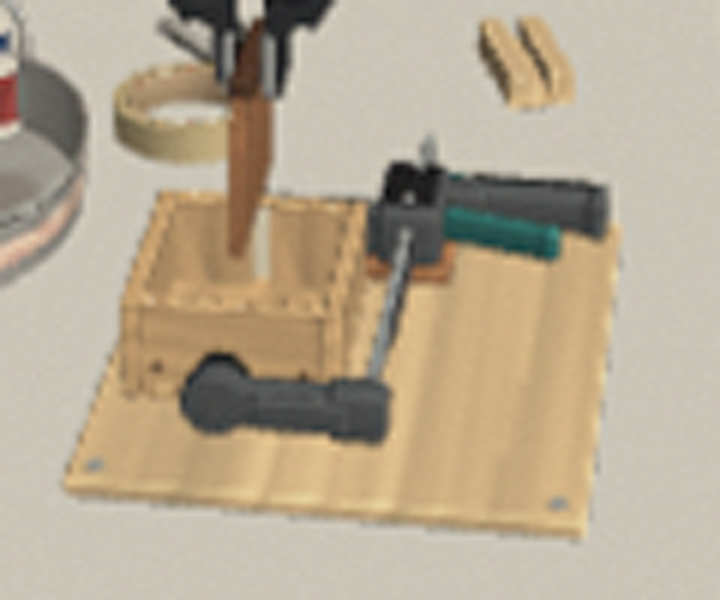

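```bash
python3 - <<'E'
from h import *
p=cv2.imread("pics/w4.png")
q=cv2.resize(p[110:220,215:445],None,fx=3.4,fy=3.4,interpolation=cv2.INTER_CUBIC)
cv2.imwrite("pics/w4c.png",cv2.convertScaleAbs(q,alpha=1.6,beta=10))
E
```

```text
(no output)
```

View pics/w4c.png

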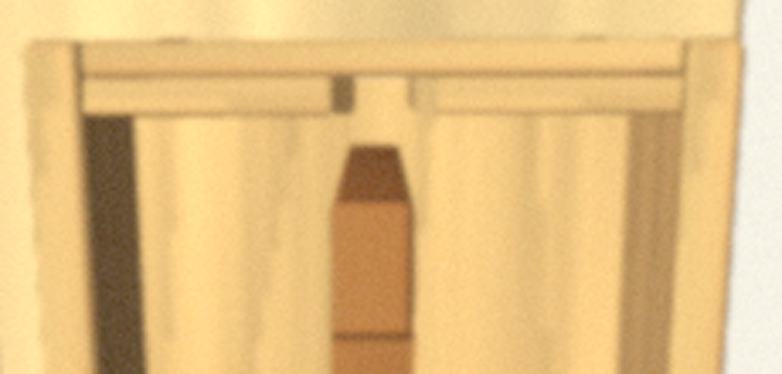

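```bash
python3 - <<'E'
from h import *
P=lambda u,v:(215+u/3.4,110+v/3.4)
f=lambda a,z:(ray("w4",[P(*x) for x in a],z)*1000)[:,:2]
th=np.radians(7.8);ex=np.array([np.cos(th),np.sin(th)]);ey=np.array([-np.sin(th),np.cos(th)])
c=np.array([585.3,-11.9])
def show(n,q): print(n,np.c_[(q-c)@ex,(q-c)@ey].round(1).tolist())
show("outer",f([(80,42),(682,42)],.072)); show("outer corners",f([(25,42),(742,42)],.072))
show("slotfloor",f([(332,75),(412,75)],.072)); show("inner",f([(332,113),(412,113)],.072))
show("panel bot",f([(350,147),(400,147)],.0927));show("panel top",f([(333,202),(412,202)],.0927+.084))
q=f([(80,42),(682,42)],.072);d=q[1]-q[0];print("caddy yaw",np.degrees(np.arctan2(d[1],d[0])))
q=f([(335,202),(412,202)],.1767);d=q[1]-q[0];print("panel yaw",np.degrees(np.arctan2(d[1],d[0])))
p,d,X=cloud("w4")
for u,v in [(330,127),(270,127),(325,175),(325,163)]:print(X[v,u]*1000)
E
```

```text
outer [[-47.9, 72.4], [51.0, 71.8]]
outer corners [[-56.9, 72.5], [60.8, 71.7]]
slotfloor [[-6.6, 66.9], [6.6, 66.8]]
inner [[-6.7, 60.8], [6.6, 60.7]]
panel bot [[-3.5, 56.6], [4.1, 56.5]]
panel top [[-4.1, 56.9], [3.4, 56.8]]
caddy yaw 7.416571519153189
panel yaw 7.401431747217343
[578.98330294  57.4872805   70.78386723]
[545.6764308   53.15715601  72.26971976]
[577.60612428  42.74473737 177.71136269]
[577.44595367  44.6760664  156.48624777]
```

Call:
{"op": "send_rows", "data": {"targets": [{"dx": -0.04, "dy": 0.27, "dz": 0, "wx": 0, "wy": 0, "wz": 0, "hand": 1}, {"dx": 0, "dy": 0, "dz": 0, "wx": 0, "wy": 0, "wz": 0, "hand": 1}, {"dx": 0, "dy": 0, "dz": 0, "wx": 0, "wy": 0, "wz": 0, "hand": 1}, {"dx": 0, "dy": 0, "dz": 0, "wx": 0, "wy": 0, "wz": 0, "hand": 1}, {"dx": 0, "dy": 0, "dz": 0, "wx": 0, "wy": 0, "wz": 0, "hand": 1}, {"dx": 0, "dy": 0, "dz": 0, "wx": 0, "wy": 0, "wz": 0, "hand": 1}, {"dx": 0, "dy": 0, "dz": 0, "wx": 0, "wy": 0, "wz": 0, "hand": 1}, {"dx": 0, "dy": 0, "dz": 0, "wx": 0, "wy": 0, "wz": 0, "hand": 1}, {"dx": 0, "dy": 0, "dz": 0, "wx": 0, "wy": 0, "wz": 0, "hand": 1}, {"dx": 0, "dy": 0, "dz": 0, "wx": 0, "wy": 0, "wz": 0, "hand": 1}]}}

```text
t: 9.62
ee_pos: [0.5839, -0.0023, 0.1658]
orientation: [[-0.13, 0.991, 0.003], [0.991, 0.13, 0.001], [0.0, 0.004, -1.0]]
ft_force: [-0.8, 0.7, -1.4]
grip_width: 0.152
```

```bash
python3 - <<'E'
from plant import telemetry
s=telemetry.read_state();print(s["ee_pos"],s["orientation"].round(4).tolist())
E
```

```text
[ 0.5839387  -0.00226614  0.16580787] [[-0.1301, 0.9915, 0.0035], [0.9915, 0.1301, 0.0006], [0.0001, 0.0035, -1.0]]
```

Call:
{"op": "send_rows", "data": {"targets": [{"dx": 0.01, "dy": -0.045, "dz": 0, "wx": 0, "wy": 0, "wz": 0, "hand": 1}, {"dx": 0, "dy": 0, "dz": 0, "wx": 0, "wy": 0, "wz": 0, "hand": 1}, {"dx": 0, "dy": 0, "dz": -0.2, "wx": 0, "wy": 0, "wz": 0, "hand": 1}, {"dx": 0, "dy": 0, "dz": -0.2, "wx": 0, "wy": 0, "wz": 0, "hand": 1}, {"dx": 0, "dy": 0, "dz": -0.2, "wx": 0, "wy": 0, "wz": 0, "hand": 1}, {"dx": 0, "dy": 0, "dz": -0.2, "wx": 0, "wy": 0, "wz": 0, "hand": 1}, {"dx": 0, "dy": 0, "dz": -0.2, "wx": 0, "wy": 0, "wz": 0, "hand": 1}, {"dx": 0, "dy": 0, "dz": 0, "wx": 0, "wy": 0, "wz": 0, "hand": 1}, {"dx": 0, "dy": 0, "dz": 0, "wx": 0, "wy": 0, "wz": 0, "hand": 1}, {"dx": 0, "dy": 0, "dz": 0, "wx": 0, "wy": 0, "wz": 0, "hand": 1}]}}

```text
t: 10.45
ee_pos: [0.5844, -0.0039, 0.1317]
orientation: [[-0.13, 0.992, 0.004], [0.992, 0.13, 0.001], [0.0, 0.004, -1.0]]
ft_force: [0.5, 0.5, -1.6]
grip_width: 0.153
```

```bash
python3 - <<'E'
from h import *
from plant import telemetry
s=telemetry.read_state();print(s["ee_pos"],s["orientation"].round(4).tolist(),s["ft_force"])
snap("wrist","w5")
p=cv2.imread("pics/w5.png")
q=cv2.resize(p[90:220,215:445],None,fx=3.4,fy=3.4,interpolation=cv2.INTER_CUBIC)
cv2.imwrite("pics/w5c.png",cv2.convertScaleAbs(q,alpha=1.6,beta=10))
E
```

```text
[ 0.58436334 -0.00388447  0.13166988] [[-0.13, 0.9915, 0.0035], [0.9915, 0.13, 0.0006], [0.0001, 0.0036, -1.0]] [ 0.4798926   0.52380705 -1.5582374 ]
```

View pics/w5c.png

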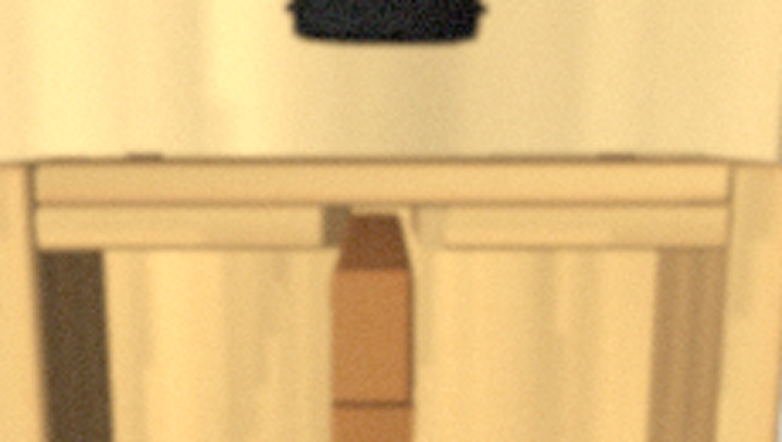

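Call:
{"op": "send_rows", "data": {"targets": [{"dx": 0, "dy": 0, "dz": -0.2, "wx": 0, "wy": 0, "wz": 0, "hand": 1}, {"dx": 0, "dy": 0, "dz": -0.2, "wx": 0, "wy": 0, "wz": 0, "hand": 1}, {"dx": 0, "dy": 0, "dz": -0.2, "wx": 0, "wy": 0, "wz": 0, "hand": 1}, {"dx": 0, "dy": 0, "dz": -0.2, "wx": 0, "wy": 0, "wz": 0, "hand": 1}, {"dx": 0, "dy": 0, "dz": -0.15, "wx": 0, "wy": 0, "wz": 0, "hand": 1}, {"dx": 0, "dy": 0, "dz": -0.05, "wx": 0, "wy": 0, "wz": 0, "hand": 1}, {"dx": 0, "dy": 0, "dz": 0, "wx": 0, "wy": 0, "wz": 0, "hand": 1}, {"dx": 0, "dy": 0, "dz": 0, "wx": 0, "wy": 0, "wz": 0, "hand": 1}, {"dx": 0, "dy": 0, "dz": 0, "wx": 0, "wy": 0, "wz": 0, "hand": 1}, {"dx": 0, "dy": 0, "dz": 0, "wx": 0, "wy": 0, "wz": 0, "hand": 1}]}}

```text
t: 11.33
ee_pos: [0.5845, -0.0039, 0.0989]
orientation: [[-0.13, 0.991, 0.004], [0.992, 0.13, 0.001], [0.0, 0.004, -1.0]]
ft_force: [1.5, 0.3, -2.1]
grip_width: 0.153
```

Still free, about 8 mm to go; descend gently.

Call:
{"op": "send_rows", "data": {"targets": [{"dx": 0, "dy": 0, "dz": -0.08, "wx": 0, "wy": 0, "wz": 0, "hand": 1}, {"dx": 0, "dy": 0, "dz": -0.08, "wx": 0, "wy": 0, "wz": 0, "hand": 1}, {"dx": 0, "dy": 0, "dz": -0.08, "wx": 0, "wy": 0, "wz": 0, "hand": 1}, {"dx": 0, "dy": 0, "dz": 0, "wx": 0, "wy": 0, "wz": 0, "hand": 1}, {"dx": 0, "dy": 0, "dz": 0, "wx": 0, "wy": 0, "wz": 0, "hand": 1}, {"dx": 0, "dy": 0, "dz": 0, "wx": 0, "wy": 0, "wz": 0, "hand": 1}, {"dx": 0, "dy": 0, "dz": 0, "wx": 0, "wy": 0, "wz": 0, "hand": 1}, {"dx": 0, "dy": 0, "dz": 0, "wx": 0, "wy": 0, "wz": 0, "hand": 1}, {"dx": 0, "dy": 0, "dz": 0, "wx": 0, "wy": 0, "wz": 0, "hand": 1}, {"dx": 0, "dy": 0, "dz": 0, "wx": 0, "wy": 0, "wz": 0, "hand": 1}]}}

```text
t: 12.17
ee_pos: [0.5845, -0.0039, 0.0914]
orientation: [[-0.13, 0.992, 0.005], [0.992, 0.13, 0.001], [-0.0, 0.005, -1.0]]
ft_force: [0.6, -0.1, -2.2]
grip_width: 0.153
```

Call:
{"op": "send_rows", "data": {"targets": [{"dx": 0, "dy": 0, "dz": -0.05, "wx": 0, "wy": 0, "wz": 0, "hand": 1}, {"dx": 0, "dy": 0, "dz": 0, "wx": 0, "wy": 0, "wz": 0, "hand": 1}, {"dx": 0, "dy": 0, "dz": 0, "wx": 0, "wy": 0, "wz": 0, "hand": 1}, {"dx": 0, "dy": 0, "dz": 0, "wx": 0, "wy": 0, "wz": 0, "hand": 1}, {"dx": 0, "dy": 0, "dz": 0, "wx": 0, "wy": 0, "wz": 0, "hand": 1}, {"dx": 0, "dy": 0, "dz": 0, "wx": 0, "wy": 0, "wz": 0, "hand": 1}, {"dx": 0, "dy": 0, "dz": 0, "wx": 0, "wy": 0, "wz": 0, "hand": 1}, {"dx": 0, "dy": 0, "dz": 0, "wx": 0, "wy": 0, "wz": 0, "hand": 1}, {"dx": 0, "dy": 0, "dz": 0, "wx": 0, "wy": 0, "wz": 0, "hand": 1}, {"dx": 0, "dy": 0, "dz": 0, "wx": 0, "wy": 0, "wz": 0, "hand": 1}]}}

```text
t: 13.0
ee_pos: [0.5849, -0.0036, 0.0908]
orientation: [[-0.13, 0.991, 0.006], [0.991, 0.13, 0.001], [0.0, 0.006, -1.0]]
ft_force: [0.5, 0.4, -0.0]
grip_width: 0.156
```

Call:
{"op": "send_rows", "data": {"targets": [{"dx": 0, "dy": 0, "dz": 0, "wx": 0, "wy": 0, "wz": 0, "hand": 0}, {"dx": 0, "dy": 0, "dz": 0, "wx": 0, "wy": 0, "wz": 0, "hand": 0}, {"dx": 0, "dy": 0, "dz": 0, "wx": 0, "wy": 0, "wz": 0, "hand": 0}, {"dx": 0, "dy": 0, "dz": 0, "wx": 0, "wy": 0, "wz": 0, "hand": 0}, {"dx": 0, "dy": 0, "dz": 0.3, "wx": 0, "wy": 0, "wz": 0, "hand": 0}, {"dx": 0, "dy": 0, "dz": 0.8, "wx": 0, "wy": 0, "wz": 0, "hand": 0}, {"dx": 0, "dy": 0, "dz": 1, "wx": 0, "wy": 0, "wz": 0, "hand": 0}, {"dx": 0, "dy": 0, "dz": 1, "wx": 0, "wy": 0, "wz": 0, "hand": 0}, {"dx": 0, "dy": 0, "dz": 1, "wx": 0, "wy": 0, "wz": 0, "hand": 0}, {"dx": -0.3, "dy": -0.2, "dz": 1, "wx": 0, "wy": 0, "wz": 0.5, "hand": 0}]}}

```text
t: 13.83
ee_pos: [0.5723, -0.009, 0.2457]
orientation: [[-0.189, 0.982, -0.006], [0.982, 0.189, 0.001], [0.002, -0.006, -1.0]]
ft_force: [-0.3, 0.3, -0.3]
grip_width: 1.001
```

Call:
{"op": "send_rows", "data": {"targets": [{"dx": -0.3, "dy": -0.2, "dz": 0, "wx": 0, "wy": 0, "wz": 1, "hand": 0}, {"dx": -0.3, "dy": -0.2, "dz": 0, "wx": 0, "wy": 0, "wz": 1, "hand": 0}, {"dx": -0.3, "dy": -0.2, "dz": 0, "wx": 0, "wy": 0, "wz": 1, "hand": 0}, {"dx": -0.3, "dy": -0.2, "dz": 0, "wx": 0, "wy": 0, "wz": 1, "hand": 0}, {"dx": -0.3, "dy": -0.2, "dz": 0, "wx": 0, "wy": 0, "wz": 1, "hand": 0}, {"dx": -0.3, "dy": -0.2, "dz": 0, "wx": 0, "wy": 0, "wz": 1, "hand": 0}, {"dx": -0.3, "dy": -0.2, "dz": 0, "wx": 0, "wy": 0, "wz": 1, "hand": 0}, {"dx": -0.3, "dy": -0.2, "dz": 0, "wx": 0, "wy": 0, "wz": 1, "hand": 0}, {"dx": -0.3, "dy": -0.2, "dz": 0, "wx": 0, "wy": 0, "wz": 1, "hand": 0}, {"dx": -0.3, "dy": -0.2, "dz": 0, "wx": 0, "wy": 0, "wz": 1, "hand": 0}]}}

```text
t: 14.67
ee_pos: [0.4795, -0.0712, 0.263]
orientation: [[-0.991, 0.132, 0.011], [0.132, 0.991, 0.007], [-0.01, 0.009, -1.0]]
ft_force: [0.8, -0.1, -0.6]
grip_width: 1.001
```

Call:
{"op": "send_rows", "data": {"targets": [{"dx": -0.4, "dy": -0.6, "dz": 0, "wx": 0, "wy": 0, "wz": 0.7, "hand": 0}, {"dx": -0.3, "dy": -0.6, "dz": 0, "wx": 0, "wy": 0, "wz": 0.7, "hand": 0}, {"dx": -0.2, "dy": -0.5, "dz": 0, "wx": 0, "wy": 0, "wz": 0.4, "hand": 0}, {"dx": 0, "dy": 0, "dz": 0, "wx": 0, "wy": 0, "wz": 0, "hand": 0}, {"dx": 0, "dy": 0, "dz": 0, "wx": 0, "wy": 0, "wz": 0, "hand": 0}, {"dx": 0, "dy": 0, "dz": 0, "wx": 0, "wy": 0, "wz": 0, "hand": 0}, {"dx": 0, "dy": 0, "dz": 0, "wx": 0, "wy": 0, "wz": 0, "hand": 0}, {"dx": 0, "dy": 0, "dz": 0, "wx": 0, "wy": 0, "wz": 0, "hand": 0}, {"dx": 0, "dy": 0, "dz": 0, "wx": 0, "wy": 0, "wz": 0, "hand": 0}, {"dx": 0, "dy": 0, "dz": 0, "wx": 0, "wy": 0, "wz": 0, "hand": 0}]}}

```text
t: 15.5
ee_pos: [0.4505, -0.1222, 0.2681]
orientation: [[-0.995, -0.099, 0.014], [-0.099, 0.995, 0.008], [-0.015, 0.007, -1.0]]
ft_force: [0.4, 0.8, 0.5]
grip_width: 1.001
```

```bash
python3 - <<'E'
from h import *
from plant import telemetry
s=telemetry.read_state();print(s["ee_pos"],s["orientation"].round(4).tolist(),s["ft_force"])
snap("wrist","w6")
p=cv2.imread("pics/w6.png")
cv2.imwrite("pics/w6b.png",cv2.convertScaleAbs(p,alpha=1.5,beta=15))
E
```

```text
[ 0.45050537 -0.12220425  0.26806617] [[-0.995, -0.0988, 0.0142], [-0.0986, 0.9951, 0.0084], [-0.015, 0.007, -0.9999]] [0.40723877 0.84812389 0.51120563]
```

View pics/w6b.png

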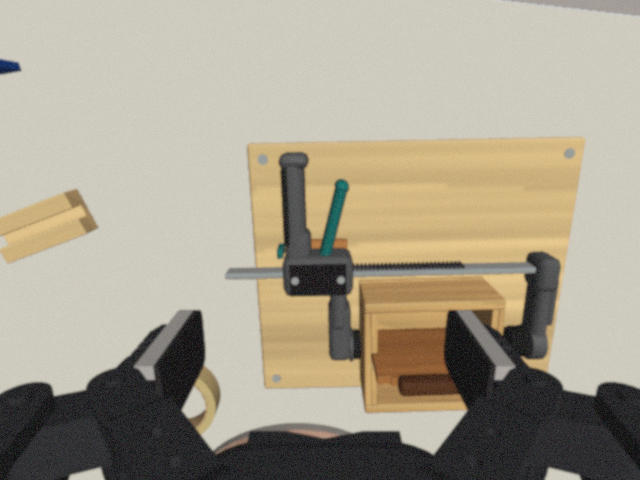

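```bash
python3 - <<'E'
from h import *
p=cv2.imread("pics/w6b.png")
cv2.imwrite("pics/w6c.png",cv2.resize(p[130:280,230:390],None,fx=4,fy=4,interpolation=cv2.INTER_CUBIC))
W=ray("w6",[(249,145),(583,138),(264.5,388)],.012)[:,:2]*1000
print(fit2([(-200,-175),(-200,150),(75,-175)],W))
p,d,X=cloud("w6")
for u,v in [(294,160),(294,200),(294,230),(341,187),(335,215),(330,240),(318,265)]: print((u,v),np.round(X[v,u]*1000,1))
E
```

```text
(np.float64(6.712093073363287), array([584.89720571,  -2.66001023]), array([3.08067093, 3.80013528, 2.27820527]))
(294, 160) [ 413.1 -150.7   55.7]
(294, 200) [ 447.5 -148.    57.1]
(294, 230) [ 475.1 -145.9   55.8]
(341, 187) [ 432.6 -107.9   53.4]
(335, 215) [ 458.1 -110.5   54.3]
(330, 240) [ 481.8 -112.5   54.1]
(318, 265) [ 503.3 -121.4   64.4]
```

View pics/w6c.png

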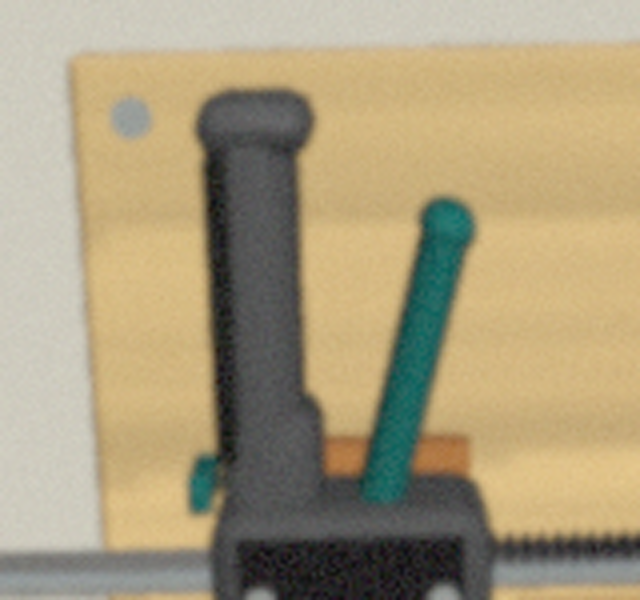

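```bash
python3 - <<'E'
from h import *
P=lambda u,v:(230+u/4,130+v/4)
f=lambda a,z:(ray("w6",[P(*x) for x in a],z)*1000)[:,:2]
def fr(th,o):
    th=np.radians(th);R=np.array([[np.cos(th),-np.sin(th)],[np.sin(th),np.cos(th)]]);return lambda q:((q-np.array(o))@R).round(1).tolist()
J=fr(6.9,(585.3,-2.8))
b=f([(221,170),(229,400)],.056);r=f([(298,170),(303,380)],.056)
for n,q in (("back",b),("front",r)):
    d=q[1]-q[0];print(n,q.round(1).tolist(),J(q),"dir",np.degrees(np.arctan2(d[1],d[0])))
t=f([(447,200),(425,245),(470,240)],.053);print("trig tip, sides",t.round(1).tolist(),J(t))
t=f([(362,500),(405,500)],.053);print("trig base",J(t))
k=f([(257,90),(200,125),(312,125)],.054);print("knob",J(k))
h=f([(217,560),(490,560)],.062);print("head",J(h))
E
```

```text
back [[424.4, -157.4], [475.6, -152.0]] [[-178.3, -134.2], [-126.8, -134.9]] dir 6.06410670174563
front [[422.8, -140.8], [469.4, -135.8]] [[-177.9, -117.5], [-131.1, -118.1]] dir 6.222949261725834
trig tip, sides [[426.5, -107.9], [436.9, -111.6], [434.8, -101.8]] [[-170.3, -85.2], [-160.4, -90.2], [-161.3, -80.2]]
trig base [[-101.3, -105.5], [-101.1, -95.6]]
knob [[-194.9, -125.8], [-187.7, -138.4], [-187.2, -114.2]]
head [[-90.7, -138.9], [-89.2, -76.6]]
```

Call:
{"op": "send_rows", "data": {"targets": [{"dx": 0.35, "dy": -0.5, "dz": -0.5, "wx": -0.07, "wy": 0.12, "wz": 0.13, "hand": 0}, {"dx": 0, "dy": 0, "dz": -1, "wx": 0, "wy": 0, "wz": 0, "hand": 0}, {"dx": 0, "dy": 0, "dz": -1, "wx": 0, "wy": 0, "wz": 0, "hand": 0}, {"dx": 0, "dy": 0, "dz": -1, "wx": 0, "wy": 0, "wz": 0, "hand": 0}, {"dx": 0, "dy": 0, "dz": -1, "wx": 0, "wy": 0, "wz": 0, "hand": 0}, {"dx": 0, "dy": 0, "dz": -0.7, "wx": 0, "wy": 0, "wz": 0, "hand": 0}, {"dx": 0, "dy": 0, "dz": 0, "wx": 0, "wy": 0, "wz": 0, "hand": 0}, {"dx": 0, "dy": 0, "dz": 0, "wx": 0, "wy": 0, "wz": 0, "hand": 0}, {"dx": 0, "dy": 0, "dz": 0, "wx": 0, "wy": 0, "wz": 0, "hand": 0}, {"dx": 0, "dy": 0, "dz": 0, "wx": 0, "wy": 0, "wz": 0, "hand": 0}]}}

```text
t: 16.38
ee_pos: [0.4625, -0.1365, 0.1095]
orientation: [[-0.993, -0.116, 0.005], [-0.116, 0.993, -0.002], [-0.004, -0.003, -1.0]]
ft_force: [-0.6, -0.5, 0.5]
grip_width: 1.0
```

```bash
python3 - <<'E'
from h import *
from plant import telemetry
s=telemetry.read_state();print(s["ee_pos"],s["orientation"].round(4).tolist(),s["ft_force"])
snap("wrist","w7")
p=cv2.imread("pics/w7.png")
cv2.imwrite("pics/w7b.png",cv2.convertScaleAbs(p,alpha=1.5,beta=15))
E
```

```text
[ 0.46254749 -0.13654092  0.10945578] [[-0.9932, -0.116, 0.0047], [-0.1161, 0.9932, -0.0023], [-0.0044, -0.0028, -1.0]] [-0.58944901 -0.52895163  0.47766158]
```

View pics/w7b.png

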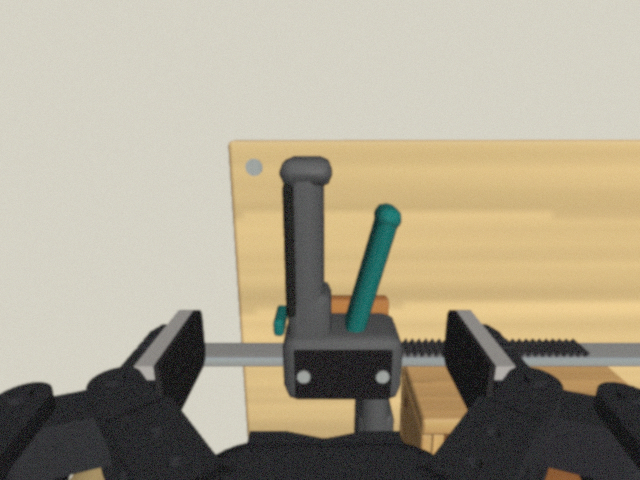

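Call:
{"op": "send_rows", "data": {"targets": [{"dx": -0.03, "dy": -0.02, "dz": -0.5, "wx": 0, "wy": 0.04, "wz": 0, "hand": 0}, {"dx": 0, "dy": 0, "dz": -0.7, "wx": 0, "wy": 0, "wz": 0, "hand": 0}, {"dx": 0, "dy": 0, "dz": -0.7, "wx": 0, "wy": 0, "wz": 0, "hand": 0}, {"dx": 0, "dy": 0, "dz": -0.5, "wx": 0, "wy": 0, "wz": 0, "hand": 0}, {"dx": 0, "dy": 0, "dz": -0.3, "wx": 0, "wy": 0, "wz": 0, "hand": 0}, {"dx": 0, "dy": 0, "dz": 0, "wx": 0, "wy": 0, "wz": 0, "hand": 0}, {"dx": 0, "dy": 0, "dz": 0, "wx": 0, "wy": 0, "wz": 0, "hand": 0}, {"dx": 0, "dy": 0, "dz": 0, "wx": 0, "wy": 0, "wz": 0, "hand": 0}, {"dx": 0, "dy": 0, "dz": 0, "wx": 0, "wy": 0, "wz": 0, "hand": 0}, {"dx": 0, "dy": 0, "dz": 0, "wx": 0, "wy": 0, "wz": 0, "hand": 0}]}}

```text
t: 17.27
ee_pos: [0.4683, -0.1395, 0.0376]
orientation: [[-0.993, -0.116, 0.02], [-0.116, 0.993, -0.01], [-0.019, -0.012, -1.0]]
ft_force: [0.8, 0.9, 0.4]
grip_width: 0.997
```

```bash
python3 - <<'E'
from h import *
from plant import telemetry
s=telemetry.read_state();print(s["ee_pos"],s["orientation"].round(4).tolist(),s["ft_force"])
snap("wrist","w8")
p=cv2.imread("pics/w8.png")
cv2.imwrite("pics/w8b.png",cv2.convertScaleAbs(p,alpha=1.5,beta=15))
E
```

```text
[ 0.46830637 -0.13951484  0.03756047] [[-0.993, -0.1161, 0.02], [-0.1163, 0.9932, -0.01], [-0.0187, -0.0122, -0.9998]] [0.8175238  0.94450323 0.37552522]
```

View pics/w8b.png

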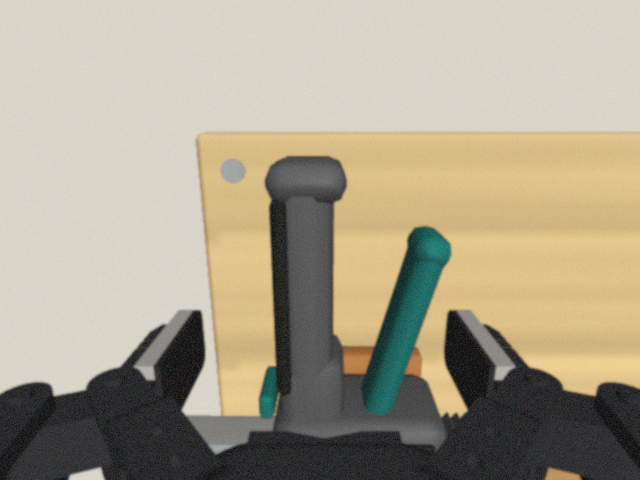

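Call:
{"op": "send_rows", "data": {"targets": [{"dx": -0.24, "dy": 0.07, "dz": 0, "wx": 0.08, "wy": 0.17, "wz": 0, "hand": 0}, {"dx": 0, "dy": 0, "dz": -0.2, "wx": 0, "wy": 0, "wz": 0, "hand": 0}, {"dx": 0, "dy": 0, "dz": -0.2, "wx": 0, "wy": 0, "wz": 0, "hand": 0}, {"dx": 0, "dy": 0, "dz": 0, "wx": 0, "wy": 0, "wz": 0, "hand": 0}, {"dx": 0, "dy": 0, "dz": 0, "wx": 0, "wy": 0, "wz": 0, "hand": 0}, {"dx": 0, "dy": 0, "dz": 0, "wx": 0, "wy": 0, "wz": 0, "hand": 0}, {"dx": 0, "dy": 0, "dz": 0, "wx": 0, "wy": 0, "wz": 0, "hand": 0}, {"dx": 0, "dy": 0, "dz": 0, "wx": 0, "wy": 0, "wz": 0, "hand": 0}, {"dx": 0, "dy": 0, "dz": 0, "wx": 0, "wy": 0, "wz": 0, "hand": 0}, {"dx": 0, "dy": 0, "dz": 0, "wx": 0, "wy": 0, "wz": 0, "hand": 0}]}}

```text
t: 18.15
ee_pos: [0.4606, -0.1373, 0.025]
orientation: [[-0.993, -0.116, -0.002], [-0.116, 0.993, 0.0], [0.002, 0.0, -1.0]]
ft_force: [-0.0, 0.6, 0.5]
grip_width: 0.999
```

```bash
python3 - <<'E'
from h import *
from plant import telemetry
s=telemetry.read_state();print(s["ee_pos"],s["orientation"].round(4).tolist(),s["ft_force"])
snap("wrist","w9")
p=cv2.imread("pics/w9.png")
cv2.imwrite("pics/w9b.png",cv2.convertScaleAbs(p,alpha=1.5,beta=15))
E
```

```text
[ 0.4606124  -0.13730275  0.02497624] [[-0.9932, -0.1162, -0.0016], [-0.1162, 0.9932, 0.0003], [0.0016, 0.0005, -1.0]] [-0.00703465  0.63285314  0.52078771]
```

View pics/w9b.png

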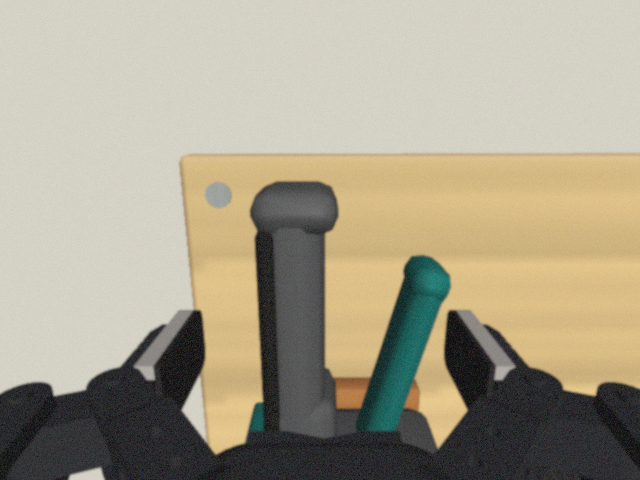

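Call:
{"op": "send_rows", "data": {"newtons": 40, "targets": [{"dx": 0, "dy": 0, "dz": -0.03, "wx": 0, "wy": 0, "wz": 0, "hand": 1}, {"dx": 0, "dy": 0, "dz": 0, "wx": 0, "wy": 0, "wz": 0, "hand": 1}, {"dx": 0, "dy": 0, "dz": 0, "wx": 0, "wy": 0, "wz": 0, "hand": 1}, {"dx": 0, "dy": 0, "dz": 0, "wx": 0, "wy": 0, "wz": 0, "hand": 1}, {"dx": 0, "dy": 0, "dz": 0, "wx": 0, "wy": 0, "wz": 0, "hand": 1}, {"dx": 0, "dy": 0, "dz": 0, "wx": 0, "wy": 0, "wz": 0, "hand": 1}, {"dx": 0, "dy": 0, "dz": 0, "wx": 0, "wy": 0, "wz": 0, "hand": 1}, {"dx": 0, "dy": 0, "dz": 0, "wx": 0, "wy": 0, "wz": 0, "hand": 1}, {"dx": 0, "dy": 0, "dz": 0, "wx": 0, "wy": 0, "wz": 0, "hand": 1}, {"dx": 0, "dy": 0, "dz": 0, "wx": 0, "wy": 0, "wz": 0, "hand": 1}]}}

```text
t: 19.03
ee_pos: [0.4609, -0.1407, 0.025]
orientation: [[-0.993, -0.119, -0.0], [-0.119, 0.993, -0.005], [0.001, -0.005, -1.0]]
ft_force: [0.5, -1.4, 0.4]
grip_width: 0.38
```

```bash
python3 - <<'E'
from h import *
from plant import telemetry
s=telemetry.read_state();print(s["ee_pos"],s["orientation"].round(4).tolist(),s["ft_force"],s["grip_width"])
snap("wrist","w10");snap("scene","c10")
p=cv2.imread("pics/w10.png")
cv2.imwrite("pics/w10b.png",cv2.convertScaleAbs(p,alpha=1.5,beta=15))
E
```

```text
[ 0.46093469 -0.1407281   0.02504395] [[-0.9929, -0.119, -0.0002], [-0.119, 0.9929, -0.0053], [0.0009, -0.0052, -1.0]] [ 0.49427053 -1.4067091   0.43140119] 0.3796448519470932
```

View pics/w10b.png

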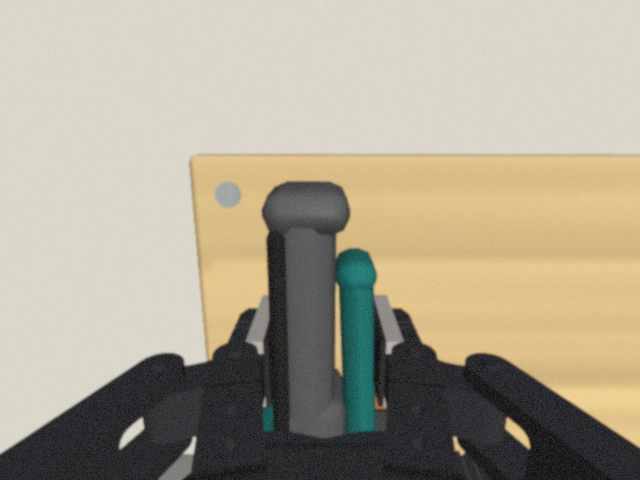

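Call:
{"op": "send_rows", "data": {"targets": [{"dx": 0, "dy": 0, "dz": 0, "wx": 0, "wy": 0, "wz": 0, "hand": 0}, {"dx": 0, "dy": 0, "dz": 0, "wx": 0, "wy": 0, "wz": 0, "hand": 0}, {"dx": 0, "dy": 0, "dz": 0, "wx": 0, "wy": 0, "wz": 0, "hand": 0}, {"dx": 0, "dy": 0, "dz": 0, "wx": 0, "wy": 0, "wz": 0, "hand": 0}, {"dx": 0, "dy": 0, "dz": 0, "wx": 0, "wy": 0, "wz": 0, "hand": 0}, {"dx": 0, "dy": 0, "dz": 0, "wx": 0, "wy": 0, "wz": 0, "hand": 0}, {"dx": 0, "dy": 0, "dz": 0, "wx": 0, "wy": 0, "wz": 0, "hand": 0}, {"dx": 0, "dy": 0, "dz": 0, "wx": 0, "wy": 0, "wz": 0, "hand": 0}, {"dx": 0, "dy": 0, "dz": 0, "wx": 0, "wy": 0, "wz": 0, "hand": 0}, {"dx": 0, "dy": 0, "dz": 0, "wx": 0, "wy": 0, "wz": 0, "hand": 0}]}}

```text
t: 19.97
ee_pos: [0.461, -0.1407, 0.025]
orientation: [[-0.993, -0.117, 0.0], [-0.117, 0.993, -0.005], [0.0, -0.005, -1.0]]
ft_force: [-0.6, -0.2, 0.4]
grip_width: 0.998
```

```bash
python3 - <<'E'
from h import *
from plant import telemetry
s=telemetry.read_state();print(s["ee_pos"],s["orientation"].round(4).tolist(),s["ft_force"],s["grip_width"])
snap("wrist","w11");snap("side","s11")
p=cv2.imread("pics/w11.png")
cv2.imwrite("pics/w11b.png",cv2.convertScaleAbs(p,alpha=1.5,beta=15))
p=cv2.imread("pics/s11.png");cv2.imwrite("pics/s11c.png",cv2.resize(p[200:300,270:390],None,fx=6,fy=6,interpolation=cv2.INTER_CUBIC))
E
```

```text
[ 0.46099632 -0.14072226  0.02498529] [[-0.9931, -0.1171, 0.0002], [-0.1171, 0.9931, -0.0053], [0.0004, -0.0053, -1.0]] [-0.64105974 -0.16478966  0.38219938] 0.9980871735286744
```

View pics/w11b.png

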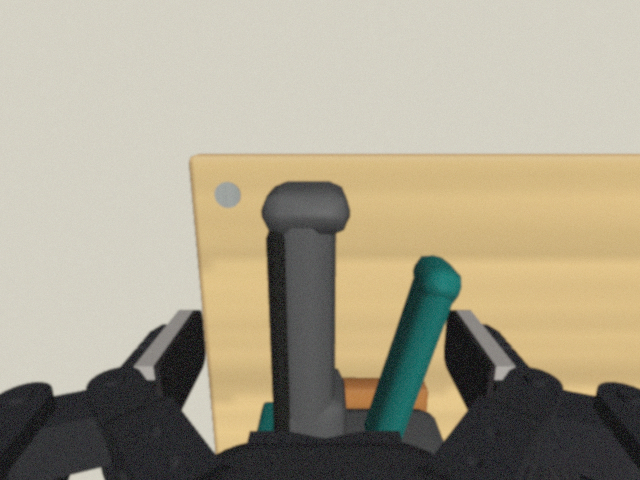

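View pics/s11c.png

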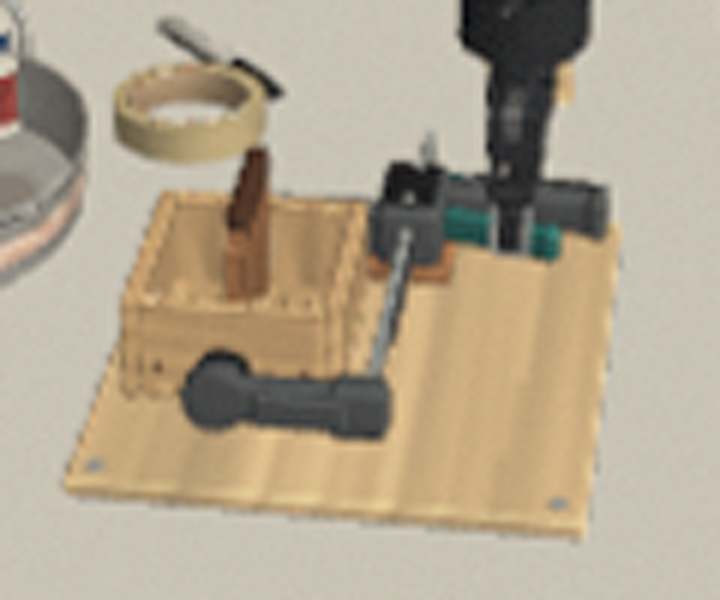

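Call:
{"op": "send_rows", "data": {"targets": [{"dx": 0, "dy": 0, "dz": 0, "wx": 0, "wy": 0, "wz": 0, "hand": 1}, {"dx": 0, "dy": 0, "dz": 0, "wx": 0, "wy": 0, "wz": 0, "hand": 1}, {"dx": 0, "dy": 0, "dz": 0, "wx": 0, "wy": 0, "wz": 0, "hand": 1}, {"dx": 0, "dy": 0, "dz": 0, "wx": 0, "wy": 0, "wz": 0, "hand": 1}, {"dx": 0, "dy": 0, "dz": 0, "wx": 0, "wy": 0, "wz": 0, "hand": 1}, {"dx": 0, "dy": 0, "dz": 0, "wx": 0, "wy": 0, "wz": 0, "hand": 1}, {"dx": 0, "dy": 0, "dz": 0, "wx": 0, "wy": 0, "wz": 0, "hand": 1}, {"dx": 0, "dy": 0, "dz": 0, "wx": 0, "wy": 0, "wz": 0, "hand": 1}, {"dx": 0, "dy": 0, "dz": 0, "wx": 0, "wy": 0, "wz": 0, "hand": 1}, {"dx": 0, "dy": 0, "dz": 0, "wx": 0, "wy": 0, "wz": 0, "hand": 1}]}}

```text
t: 20.9
ee_pos: [0.4607, -0.1406, 0.0254]
orientation: [[-0.993, -0.119, -0.001], [-0.119, 0.993, -0.005], [0.002, -0.005, -1.0]]
ft_force: [0.1, -2.2, 0.5]
grip_width: 0.379
```

Call:
{"op": "send_rows", "data": {"targets": [{"dx": 0, "dy": 0, "dz": 0, "wx": 0, "wy": 0, "wz": 0, "hand": 0}, {"dx": 0, "dy": 0, "dz": 0, "wx": 0, "wy": 0, "wz": 0, "hand": 0}, {"dx": 0, "dy": 0, "dz": 0, "wx": 0, "wy": 0, "wz": 0, "hand": 0}, {"dx": 0, "dy": 0, "dz": 0, "wx": 0, "wy": 0, "wz": 0, "hand": 0}, {"dx": 0, "dy": 0, "dz": 0, "wx": 0, "wy": 0, "wz": 0, "hand": 1}, {"dx": 0, "dy": 0, "dz": 0, "wx": 0, "wy": 0, "wz": 0, "hand": 1}, {"dx": 0, "dy": 0, "dz": 0, "wx": 0, "wy": 0, "wz": 0, "hand": 1}, {"dx": 0, "dy": 0, "dz": 0, "wx": 0, "wy": 0, "wz": 0, "hand": 1}, {"dx": 0, "dy": 0, "dz": 0, "wx": 0, "wy": 0, "wz": 0, "hand": 1}, {"dx": 0, "dy": 0, "dz": 0, "wx": 0, "wy": 0, "wz": 0, "hand": 1}]}}

```text
t: 21.73
ee_pos: [0.4605, -0.1407, 0.0258]
orientation: [[-0.993, -0.119, -0.001], [-0.119, 0.993, -0.006], [0.002, -0.005, -1.0]]
ft_force: [2.0, 5.4, -3.5]
grip_width: 0.382
```

```bash
python3 - <<'E'
from h import *
from plant import telemetry
s=telemetry.read_state();print(s["t"],s["ee_pos"],s["orientation"].round(4).tolist(),s["ft_force"],s["grip_width"])
snap("wrist","w12");snap("side","s12")
a=cv2.imread("pics/w12.png")
cv2.imwrite("pics/w12b.png",cv2.convertScaleAbs(a,alpha=1.5,beta=15))
p=cv2.imread("pics/s12.png");cv2.imwrite("pics/s12c.png",cv2.resize(p[200:300,270:390],None,fx=6,fy=6,interpolation=cv2.INTER_CUBIC))
E
```

```text
21.7333 [ 0.46051255 -0.14071458  0.02577314] [[-0.9929, -0.1186, -0.0013], [-0.1186, 0.9929, -0.0055], [0.002, -0.0053, -1.0]] [ 1.96244221  5.36393999 -3.48134443] 0.38232634540045457
```

View pics/s12c.png

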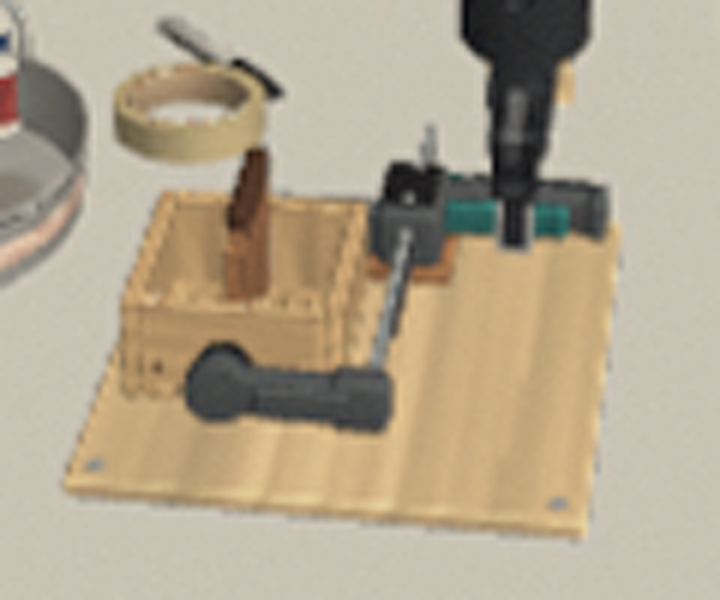

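View pics/w12b.png

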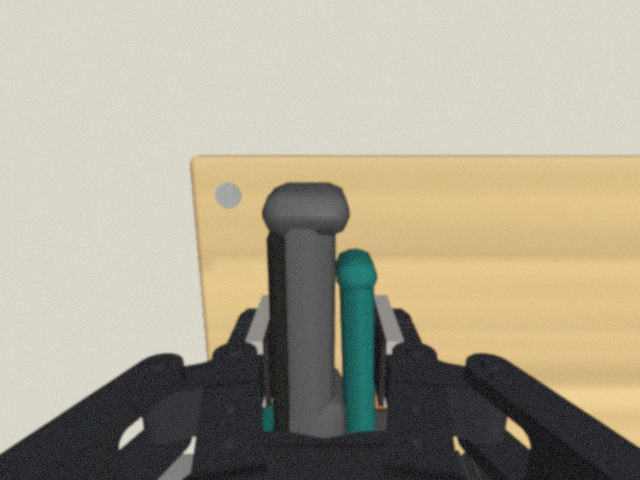

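```bash
cat > jaw.py <<'E'
from h import *
import sys
def proj(n,P):
    p,d,K,R,t=load(n);c=R@np.asarray(P)+t;q=K@c;return q[:2]/q[2]
# jaw patch in side: crop coords (180..395,340..440)/6+ (270,200)
ref=cv2.cvtColor(cv2.imread("pics/s4.png"),cv2.COLOR_BGR2GRAY)
U=8
T=cv2.resize(ref[255:276,298:338],None,fx=U,fy=U,interpolation=cv2.INTER_CUBIC)
a=proj("s4",(.545,.09,.05));th=np.radians(7)
dv=proj("s4",(.545+.01*np.sin(th),.09-.01*np.cos(th),.05))-a
print("px per 10mm",dv)
for n in sys.argv[1:]:
    g=cv2.cvtColor(cv2.imread(f"pics/{n}.png"),cv2.COLOR_BGR2GRAY)
    I=cv2.resize(g[240:285,285:350],None,fx=U,fy=U,interpolation=cv2.INTER_CUBIC)
    r=cv2.matchTemplate(I,T,cv2.TM_CCOEFF_NORMED);_,mx,_,l=cv2.minMaxLoc(r)
    s=np.array(l)/U+[285-298,240-255]
    print(n,s,round(mx,3),"draw mm",round(float(s@dv/(dv@dv)*10),1))
E
python3 jaw.py s4 s11 s12
python3 - <<'E'
from h import *
def fr(th,o):
    th=np.radians(th);R=np.array([[np.cos(th),-np.sin(th)],[np.sin(th),np.cos(th)]]);return lambda q:((q-np.array(o))@R).round(1).tolist()
J=fr(7.0,(585.3,-2.8))
# w4 pad front edge
p=cv2.imread("pics/w4.png");cv2.imwrite("pics/w4j.png",cv2.convertScaleAbs(cv2.resize(p[10:150,160:440],None,fx=2.8,fy=2.8,interpolation=cv2.INTER_CUBIC),alpha=1.8,beta=20))
p,d,X=cloud("w4")
for v in range(70,130,4): print(v,np.round(X[v,328]*1000,1),J(X[v,328,:2]*1000),p[v,328])
E
```

```text
px per 10mm [ 0.4748561 -1.6370318]
s4 [0. 0.] 1.0 draw mm 0.0
s11 [ 0.125 -0.5  ] 0.989 draw mm 3.0
s12 [ 0.5  -1.75] 0.983 draw mm 10.7
70 [573.9  88.7  55.6] [-0.2, 92.2] [21 22 23]
74 [574.2  86.3  57.9] [-0.2, 89.8] [10 14 15]
78 [574.4  84.2  57.3] [-0.2, 87.7] [19 20 23]
82 [574.7  82.1  57.3] [-0.1, 85.6] [21 23 21]
86 [575.   80.   56.8] [-0.1, 83.4] [22 22 21]
90 [575.3  78.2  52.3] [-0.0, 81.6] [13 18 19]
94 [575.7  78.8  12.5] [0.4, 82.2] [ 78 112 131]
98 [576.   76.4  11.1] [0.4, 79.7] [ 83 120 140]
102 [576.4  73.7  12.4] [0.5, 77.0] [ 82 119 139]
106 [576.7  71.1  11.7] [0.5, 74.4] [ 83 120 140]
110 [577.1  68.5  12.6] [0.5, 71.8] [ 83 119 139]
114 [577.4  65.9  11.9] [0.5, 69.1] [ 82 120 137]
118 [577.8  63.2  11.5] [0.6, 66.5] [ 83 119 139]
122 [577.5  60.   70.3] [-0.1, 63.3] [ 74 115 139]
126 [577.8  57.9  73.1] [-0.1, 61.1] [ 75 120 144]
```

View pics/w4j.png

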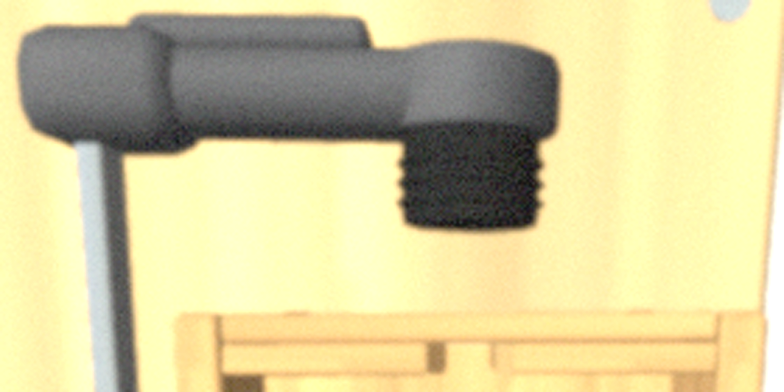

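Call:
{"op": "send_rows", "data": {"targets": [{"dx": 0, "dy": 0, "dz": 0, "wx": 0, "wy": 0, "wz": 0, "hand": 0}, {"dx": 0, "dy": 0, "dz": 0, "wx": 0, "wy": 0, "wz": 0, "hand": 0}, {"dx": 0, "dy": 0, "dz": 0, "wx": 0, "wy": 0, "wz": 0, "hand": 0}, {"dx": 0, "dy": 0, "dz": 0, "wx": 0, "wy": 0, "wz": 0, "hand": 0}, {"dx": 0, "dy": 0, "dz": 0, "wx": 0, "wy": 0, "wz": 0, "hand": 1}, {"dx": 0, "dy": 0, "dz": 0, "wx": 0, "wy": 0, "wz": 0, "hand": 1}, {"dx": 0, "dy": 0, "dz": 0, "wx": 0, "wy": 0, "wz": 0, "hand": 1}, {"dx": 0, "dy": 0, "dz": 0, "wx": 0, "wy": 0, "wz": 0, "hand": 1}, {"dx": 0, "dy": 0, "dz": 0, "wx": 0, "wy": 0, "wz": 0, "hand": 1}, {"dx": 0, "dy": 0, "dz": 0, "wx": 0, "wy": 0, "wz": 0, "hand": 1}]}}

```text
t: 22.67
ee_pos: [0.4605, -0.1407, 0.0263]
orientation: [[-0.993, -0.119, -0.002], [-0.119, 0.993, -0.006], [0.002, -0.006, -1.0]]
ft_force: [2.0, 5.7, -3.6]
grip_width: 0.382
```

Call:
{"op": "send_rows", "data": {"targets": [{"dx": 0, "dy": 0, "dz": 0, "wx": 0, "wy": 0, "wz": 0, "hand": 0}, {"dx": 0, "dy": 0, "dz": 0, "wx": 0, "wy": 0, "wz": 0, "hand": 0}, {"dx": 0, "dy": 0, "dz": 0, "wx": 0, "wy": 0, "wz": 0, "hand": 0}, {"dx": 0, "dy": 0, "dz": 0, "wx": 0, "wy": 0, "wz": 0, "hand": 0}, {"dx": 0, "dy": 0, "dz": 0, "wx": 0, "wy": 0, "wz": 0, "hand": 1}, {"dx": 0, "dy": 0, "dz": 0, "wx": 0, "wy": 0, "wz": 0, "hand": 1}, {"dx": 0, "dy": 0, "dz": 0, "wx": 0, "wy": 0, "wz": 0, "hand": 1}, {"dx": 0, "dy": 0, "dz": 0, "wx": 0, "wy": 0, "wz": 0, "hand": 1}, {"dx": 0, "dy": 0, "dz": 0, "wx": 0, "wy": 0, "wz": 0, "hand": 1}, {"dx": 0, "dy": 0, "dz": 0, "wx": 0, "wy": 0, "wz": 0, "hand": 1}]}}

```text
t: 23.5
ee_pos: [0.4603, -0.1407, 0.0268]
orientation: [[-0.993, -0.119, -0.002], [-0.119, 0.993, -0.006], [0.003, -0.006, -1.0]]
ft_force: [3.2, 4.9, -4.0]
grip_width: 0.383
```

```bash
python3 - <<'E'
from h import *
from plant import telemetry
s=telemetry.read_state();print(s["t"],s["ee_pos"],s["orientation"].round(4).tolist(),s["ft_force"],s["grip_width"])
snap("side","s13")
p=cv2.imread("pics/s13.png");cv2.imwrite("pics/s13c.png",cv2.resize(p[200:300,270:390],None,fx=6,fy=6,interpolation=cv2.INTER_CUBIC))
E
python3 jaw.py s12 s13
```

```text
23.5 [ 0.46032155 -0.14073594  0.0267512 ] [[-0.9929, -0.1192, -0.002], [-0.1192, 0.9929, -0.006], [0.0027, -0.0058, -1.0]] [ 3.16459718  4.9163365  -3.99169351] 0.3833605549899005
px per 10mm [ 0.4748561 -1.6370318]
s12 [ 0.5  -1.75] 0.983 draw mm 10.7
s13 [ 0.875 -3.   ] 0.983 draw mm 18.3
```

View pics/s13c.png

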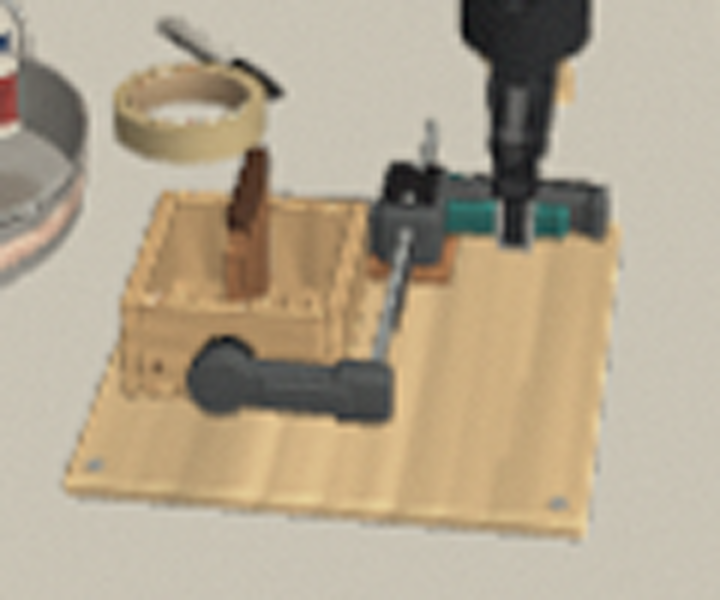

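Call:
{"op": "send_rows", "data": {"targets": [{"dx": 0, "dy": 0, "dz": 0, "wx": 0, "wy": 0, "wz": 0, "hand": 0}, {"dx": 0.02, "dy": 0, "dz": -0.06, "wx": 0.05, "wy": -0.02, "wz": 0, "hand": 0}, {"dx": 0, "dy": 0, "dz": 0, "wx": 0, "wy": 0, "wz": 0, "hand": 0}, {"dx": 0, "dy": 0, "dz": 0, "wx": 0, "wy": 0, "wz": 0, "hand": 0}, {"dx": 0, "dy": 0, "dz": 0, "wx": 0, "wy": 0, "wz": 0, "hand": 1}, {"dx": 0, "dy": 0, "dz": 0, "wx": 0, "wy": 0, "wz": 0, "hand": 1}, {"dx": 0, "dy": 0, "dz": 0, "wx": 0, "wy": 0, "wz": 0, "hand": 1}, {"dx": 0, "dy": 0, "dz": 0, "wx": 0, "wy": 0, "wz": 0, "hand": 1}, {"dx": 0, "dy": 0, "dz": 0, "wx": 0, "wy": 0, "wz": 0, "hand": 1}, {"dx": 0, "dy": 0, "dz": 0, "wx": 0, "wy": 0, "wz": 0, "hand": 1}]}}

```text
t: 24.38
ee_pos: [0.4608, -0.1405, 0.0251]
orientation: [[-0.993, -0.12, 0.0], [-0.12, 0.993, 0.001], [-0.0, 0.001, -1.0]]
ft_force: [2.2, 3.9, -4.1]
grip_width: 0.378
```

```bash
python3 - <<'E'
from h import *
from plant import telemetry
s=telemetry.read_state();print(s["t"],s["ee_pos"],s["orientation"].round(4).tolist(),s["ft_force"],s["grip_width"])
snap("side","s14");snap("scene","c14")
p=cv2.imread("pics/s14.png");cv2.imwrite("pics/s14c.png",cv2.resize(p[200:300,270:390],None,fx=6,fy=6,interpolation=cv2.INTER_CUBIC))
p=cv2.imread("pics/c14.png");cv2.imwrite("pics/c14c.png",cv2.resize(p[215:305,255:385],None,fx=6,fy=6,interpolation=cv2.INTER_CUBIC))
E
python3 jaw.py s12 s13 s14
```

```text
24.3833 [ 0.46083731 -0.1404953   0.02510073] [[-0.9928, -0.1195, 0.0001], [-0.1195, 0.9928, 0.0008], [-0.0002, 0.0008, -1.0]] [ 2.15753722  3.87262243 -4.10198168] 0.3783410614123217
px per 10mm [ 0.4748561 -1.6370318]
s12 [ 0.5  -1.75] 0.983 draw mm 10.7
s13 [ 0.875 -3.   ] 0.983 draw mm 18.3
s14 [ 1.    -3.625] 0.976 draw mm 22.1
```

View pics/s14c.png

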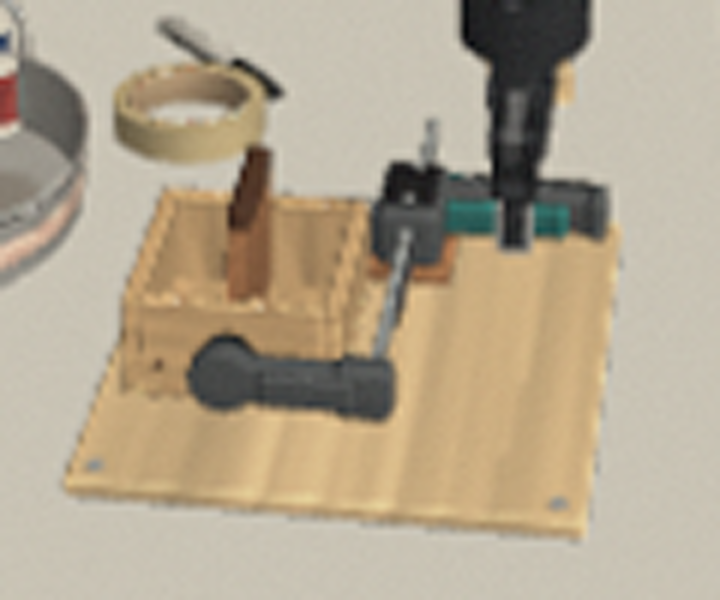

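View pics/c14c.png

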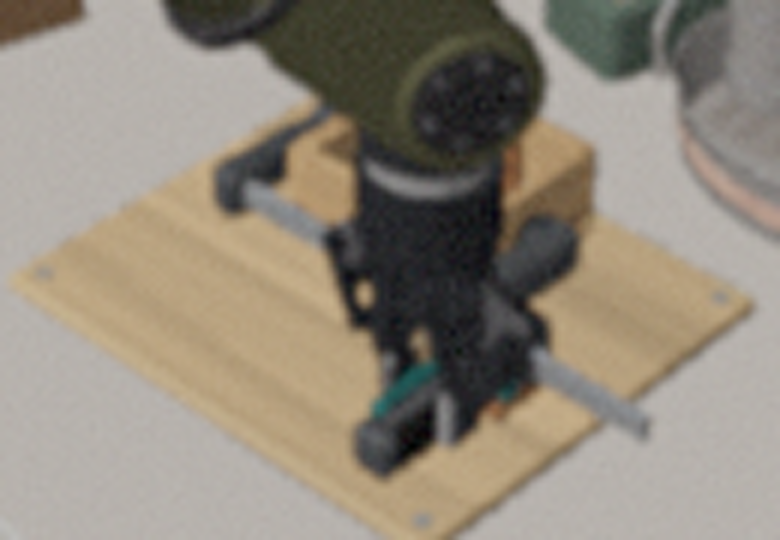

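Call:
{"op": "send_rows", "data": {"targets": [{"dx": 0, "dy": 0, "dz": 0, "wx": 0, "wy": 0, "wz": 0, "hand": 0}, {"dx": 0, "dy": 0, "dz": 0, "wx": 0, "wy": 0, "wz": 0, "hand": 0}, {"dx": 0, "dy": 0, "dz": 0, "wx": 0, "wy": 0, "wz": 0, "hand": 0}, {"dx": 0, "dy": 0, "dz": 0, "wx": 0, "wy": 0, "wz": 0, "hand": 0}, {"dx": 0, "dy": 0, "dz": 0.3, "wx": 0, "wy": 0, "wz": 0, "hand": 0}, {"dx": 0, "dy": 0, "dz": 0.8, "wx": 0, "wy": 0, "wz": 0, "hand": 0}, {"dx": 0, "dy": 0, "dz": 1, "wx": 0, "wy": 0, "wz": 0, "hand": 0}, {"dx": 0, "dy": 0.5, "dz": 1, "wx": 0, "wy": 0, "wz": 0, "hand": 0}, {"dx": 0, "dy": 1, "dz": 1, "wx": 0, "wy": 0, "wz": 0, "hand": 0}, {"dx": 0, "dy": 1, "dz": 1, "wx": 0, "wy": 0, "wz": 0, "hand": 0}]}}

```text
t: 25.32
ee_pos: [0.457, -0.0674, 0.1797]
orientation: [[-0.994, -0.113, -0.009], [-0.113, 0.994, 0.004], [0.008, 0.005, -1.0]]
ft_force: [1.2, -0.1, 0.2]
grip_width: 1.001
```

Call:
{"op": "send_rows", "data": {"targets": [{"dx": 0, "dy": 1, "dz": 1, "wx": 0, "wy": 0, "wz": 0, "hand": 0}, {"dx": 0, "dy": 1, "dz": 0.5, "wx": 0, "wy": 0, "wz": 0, "hand": 0}, {"dx": 0, "dy": 0.5, "dz": 0, "wx": 0, "wy": 0, "wz": 0, "hand": 0}, {"dx": 0, "dy": 0, "dz": 0, "wx": 0, "wy": 0, "wz": 0, "hand": 0}, {"dx": 0, "dy": 0, "dz": 0, "wx": 0, "wy": 0, "wz": 0, "hand": 0}, {"dx": 0, "dy": 0, "dz": 0, "wx": 0, "wy": 0, "wz": 0, "hand": 0}, {"dx": 0, "dy": 0, "dz": 0, "wx": 0, "wy": 0, "wz": 0, "hand": 0}, {"dx": 0, "dy": 0, "dz": 0, "wx": 0, "wy": 0, "wz": 0, "hand": 0}, {"dx": 0, "dy": 0, "dz": 0, "wx": 0, "wy": 0, "wz": 0, "hand": 0}, {"dx": 0, "dy": 0, "dz": 0, "wx": 0, "wy": 0, "wz": 0, "hand": 0}]}}

```text
t: 26.15
ee_pos: [0.4568, 0.0094, 0.2354]
orientation: [[-0.994, -0.113, 0.004], [-0.112, 0.994, 0.003], [-0.004, 0.002, -1.0]]
ft_force: [0.6, -0.1, -0.3]
grip_width: 1.001
```

```bash
python3 - <<'E'
from h import *
from plant import telemetry
s=telemetry.read_state();print(s["t"],s["ee_pos"],s["orientation"].round(4).tolist())
snap("wrist","w15")
p=cv2.imread("pics/w15.png");cv2.imwrite("pics/w15b.png",cv2.convertScaleAbs(p,alpha=1.6,beta=15))
E
```

```text
26.15 [0.45679713 0.00939716 0.23540665] [[-0.9936, -0.1125, 0.0041], [-0.1125, 0.9936, 0.0027], [-0.0044, 0.0022, -1.0]]
```

View pics/w15b.png

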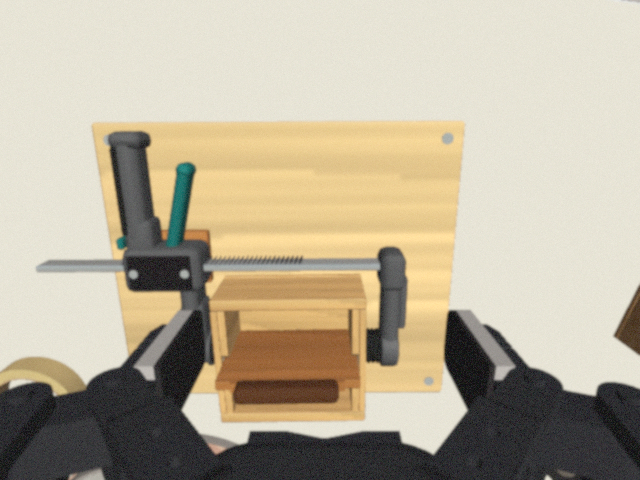

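```bash
python3 - <<'E'
from h import *
p=cv2.imread("pics/w15b.png")
cv2.imwrite("pics/w15c.png",cv2.resize(p[260:430,170:420],None,fx=3.2,fy=3.2,interpolation=cv2.INTER_CUBIC))
def fr(th,o):
    th=np.radians(th);R=np.array([[np.cos(th),-np.sin(th)],[np.sin(th),np.cos(th)]]);return lambda q:((q-np.array(o))@R).round(1).tolist()
J=fr(7.0,(585.3,-2.8))
p,d,X=cloud("w15")
for v in (330,338,346,354):
  for u in list(range(196,226,4))+list(range(355,400,3)):
    x=X[v,u]*1000
    if d[v,u]>0: print(v,u,J(x[:2]),round(float(x[2])),end=" | ")
  print()
E
```

```text
330 196 [-133.0, -14.9] 257 | 330 200 [-130.0, -15.5] 252 | 330 204 [-24.5, -79.2] 55 | 330 208 [-20.9, -77.8] 49 | 330 212 [-33.7, -66.8] 72 | 330 216 [-33.4, -63.6] 72 | 330 220 [-33.4, -60.2] 72 | 330 224 [-34.2, -56.4] 74 | 330 355 [-32.3, 52.8] 72 | 330 358 [-31.9, 55.3] 72 | 330 361 [-32.6, 57.7] 73 | 330 364 [-32.2, 60.3] 72 | 330 367 [-14.7, 66.5] 40 | 330 370 [-14.6, 69.3] 40 | 330 373 [-16.0, 71.7] 42 | 330 376 [-15.5, 74.6] 42 | 330 379 [-14.3, 77.7] 40 | 330 382 [-21.4, 78.4] 53 | 330 385 [-22.9, 80.6] 56 | 330 388 [-23.4, 83.1] 56 | 330 391 [-23.1, 85.9] 56 | 330 394 [-23.2, 88.5] 56 | 330 397 [-22.8, 91.2] 56 | 
338 196 [-130.4, -15.0] 258 | 338 200 [-128.0, -15.1] 253 | 338 204 [-125.5, -15.2] 249 | 338 208 [-15.3, -77.1] 53 | 338 212 [-13.5, -74.5] 50 | 338 216 [-26.3, -64.0] 73 | 338 220 [-26.2, -60.7] 73 | 338 224 [-26.6, -57.1] 73 | 338 355 [-25.4, 52.8] 73 | 338 358 [-25.1, 55.3] 73 | 338 361 [-24.3, 58.0] 71 | 338 364 [-24.6, 60.4] 72 | 338 367 [-11.8, 65.6] 49 | 338 370 [-12.8, 68.1] 51 | 338 373 [-13.0, 70.7] 52 | 338 376 [-12.7, 73.5] 51 | 338 382 [-14.6, 78.3
[... 680 characters left out ...]
] 58 | 346 391 [-8.6, 86.0] 58 | 346 394 [-8.7, 88.6] 59 | 346 397 [-8.5, 91.3] 58 | 
354 196 [-125.0, -15.2] 259 | 354 200 [-123.0, -15.0] 255 | 354 204 [-121.0, -14.7] 252 | 354 208 [-2.2, -76.9] 58 | 354 212 [-0.6, -74.2] 55 | 354 216 [-11.1, -65.3] 73 | 354 220 [-10.5, -62.2] 72 | 354 224 [-10.3, -58.8] 72 | 354 355 [-9.5, 53.0] 72 | 354 358 [-8.9, 55.7] 71 | 354 361 [-8.8, 58.2] 71 | 354 364 [-9.1, 60.8] 72 | 354 367 [0.6, 65.1] 56 | 354 370 [-0.4, 67.6] 58 | 354 373 [0.7, 70.5] 56 | 354 376 [-0.4, 73.0] 58 | 354 379 [0.2, 75.8] 57 | 354 382 [-1.4, 78.1] 60 | 354 385 [-2.2, 80.5] 61 | 354 388 [-2.1, 83.2] 61 | 354 391 [-2.5, 85.7] 61 | 354 394 [-1.8, 88.6] 60 | 354 397 [-2.0, 91.2] 61 |
```

View pics/w15c.png

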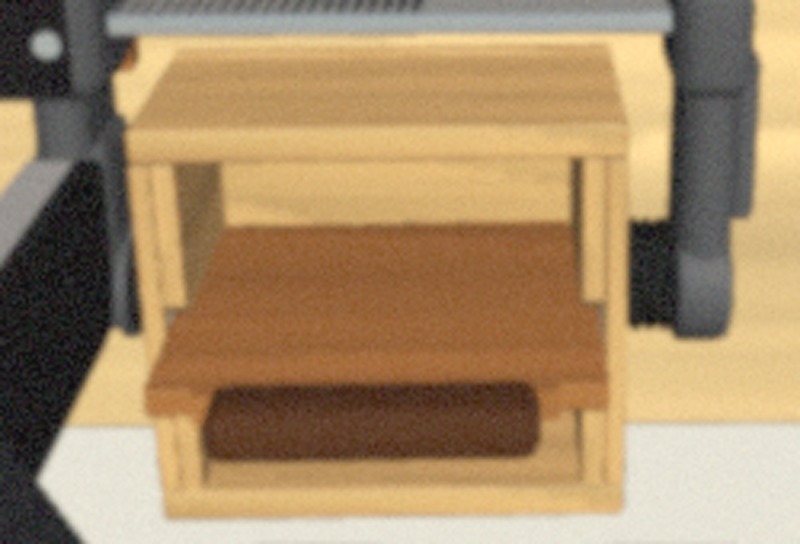

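```bash
python3 - <<'E'
from h import *
p=cv2.imread("pics/w15.png")
a=cv2.resize(p[280:380,185:235],None,fx=6,fy=6,interpolation=cv2.INTER_CUBIC)
b=cv2.resize(p[280:380,350:415],None,fx=6,fy=6,interpolation=cv2.INTER_CUBIC)
cv2.imwrite("pics/w15d.png",cv2.convertScaleAbs(np.hstack([a,b]),alpha=2.2,beta=25))
E
python3 jaw.py s14
```

```text
px per 10mm [ 0.4748561 -1.6370318]
s14 [ 1.    -3.625] 0.976 draw mm 22.1
```

View pics/w15d.png

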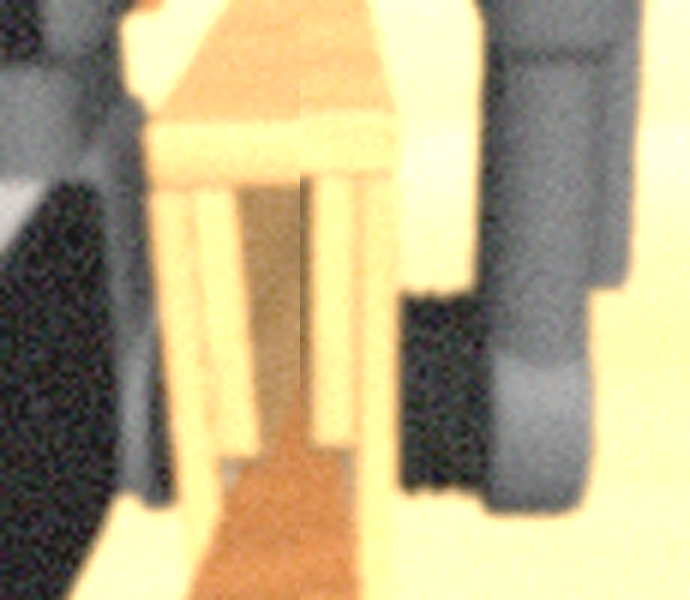

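```bash
python3 - <<'E'
from h import *
def fr(th,o):
    th=np.radians(th);R=np.array([[np.cos(th),-np.sin(th)],[np.sin(th),np.cos(th)]]);return lambda q:((q-np.array(o))@R).round(1).tolist()
J=fr(7.0,(585.3,-2.8))
f=lambda n,a,z:J((ray(n,a,z)*1000)[:,:2])
print("w4 jaw/pad boundary, pad front", f("w4",[(328,53.6),(328,91.8)],.057))
print("w4 caddy outer",f("w4",[(328,122.4)],.072))
print("w4 board edge?", )
print("w15 jaw/pad", f("w15",[(381.7,346),(381.7,354)],.057), "caddy +y rim",f("w15",[(366.7,346)],.072),"caddy -y rim",f("w15",[(185+160/6,280+300/6)],.072),
 "caddy corners",f("w15",[(185+148/6,280+122/6),(350+100/6,280+115/6)],.072))
# jaw back edge & bar stub end for draw
print("w15 screws",f("w15",[(447.5,138.5),(108,140),(428.5,380.5)],.012))
print("w4 screws",f("w4",[(41,4),(420,9)],.012))
E
```

```text
w4 jaw/pad boundary, pad front [[-0.3, 100.7], [-0.1, 80.3]]
w4 caddy outer [[-0.1, 63.1]]
w4 board edge?
w15 jaw/pad [[-7.9, 78.0], [0.2, 78.2]] caddy +y rim [[-16.9, 62.9]] caddy -y rim [[-33.4, -67.2]] caddy corners [[-60.4, -66.5], [-60.1, 62.0]]
w15 screws [[-184.8, 136.3], [-186.4, -160.2], [59.8, 135.0]]
w4 screws [[-186.3, 135.8], [59.9, 134.8]]
```

Call:
{"op": "send_rows", "data": {"targets": [{"dx": 0.1, "dy": -1, "dz": 0, "wx": -0.03, "wy": 0.03, "wz": 0.05, "hand": 0}, {"dx": 0, "dy": -1, "dz": 0, "wx": 0, "wy": 0, "wz": 0, "hand": 0}, {"dx": 0, "dy": -1, "dz": 0, "wx": 0, "wy": 0, "wz": 0, "hand": 0}, {"dx": 0, "dy": -1, "dz": 0, "wx": 0, "wy": 0, "wz": 0, "hand": 0}, {"dx": 0, "dy": -0.9, "dz": -0.3, "wx": 0, "wy": 0, "wz": 0, "hand": 0}, {"dx": 0, "dy": 0, "dz": -1, "wx": 0, "wy": 0, "wz": 0, "hand": 0}, {"dx": 0, "dy": 0, "dz": -1, "wx": 0, "wy": 0, "wz": 0, "hand": 0}, {"dx": 0, "dy": 0, "dz": -1, "wx": 0, "wy": 0, "wz": 0, "hand": 0}, {"dx": 0, "dy": 0, "dz": -0.7, "wx": 0, "wy": 0, "wz": 0, "hand": 0}, {"dx": 0, "dy": 0, "dz": 0, "wx": 0, "wy": 0, "wz": 0, "hand": 0}]}}

```text
t: 27.03
ee_pos: [0.458, -0.1474, 0.1107]
orientation: [[-0.993, -0.116, 0.002], [-0.116, 0.993, -0.002], [-0.002, -0.002, -1.0]]
ft_force: [0.0, 0.3, 0.4]
grip_width: 1.001
```

```bash
python3 - <<'E'
from plant import telemetry
s=telemetry.read_state();print(s["t"],s["ee_pos"],s["orientation"].round(4).tolist(),s["qvel"].round(1))
E
```

```text
27.0333 [ 0.45804135 -0.14744164  0.11074734] [[-0.9932, -0.116, 0.0021], [-0.116, 0.9932, -0.0021], [-0.0018, -0.0023, -1.0]] [-0.4 -1.4 -1.6 -0.   2.8 -0.1]
```

Correct to dx +2.8, dy +6.7 mm, then descend slowly to about 0.05.

Call:
{"op": "send_rows", "data": {"targets": [{"dx": 0.08, "dy": 0.22, "dz": 0, "wx": 0.02, "wy": 0.02, "wz": 0.03, "hand": 0}, {"dx": 0, "dy": 0, "dz": -0.3, "wx": 0, "wy": 0, "wz": 0, "hand": 0}, {"dx": 0, "dy": 0, "dz": -0.3, "wx": 0, "wy": 0, "wz": 0, "hand": 0}, {"dx": 0, "dy": 0, "dz": -0.3, "wx": 0, "wy": 0, "wz": 0, "hand": 0}, {"dx": 0, "dy": 0, "dz": -0.3, "wx": 0, "wy": 0, "wz": 0, "hand": 0}, {"dx": 0, "dy": 0, "dz": -0.3, "wx": 0, "wy": 0, "wz": 0, "hand": 0}, {"dx": 0, "dy": 0, "dz": -0.2, "wx": 0, "wy": 0, "wz": 0, "hand": 0}, {"dx": 0, "dy": 0, "dz": 0, "wx": 0, "wy": 0, "wz": 0, "hand": 0}, {"dx": 0, "dy": 0, "dz": 0, "wx": 0, "wy": 0, "wz": 0, "hand": 0}, {"dx": 0, "dy": 0, "dz": 0, "wx": 0, "wy": 0, "wz": 0, "hand": 0}]}}

```text
t: 27.87
ee_pos: [0.4625, -0.1407, 0.0584]
orientation: [[-0.993, -0.12, 0.003], [-0.12, 0.993, -0.001], [-0.003, -0.001, -1.0]]
ft_force: [-0.4, -0.3, 0.1]
grip_width: 1.0
```

Call:
{"op": "send_rows", "data": {"targets": [{"dx": -0.06, "dy": 0, "dz": -0.2, "wx": 0, "wy": 0.03, "wz": 0, "hand": 0}, {"dx": 0, "dy": 0, "dz": -0.25, "wx": 0, "wy": 0, "wz": 0, "hand": 0}, {"dx": 0, "dy": 0, "dz": -0.25, "wx": 0, "wy": 0, "wz": 0, "hand": 0}, {"dx": 0, "dy": 0, "dz": -0.25, "wx": 0, "wy": 0, "wz": 0, "hand": 0}, {"dx": 0, "dy": 0, "dz": -0.1, "wx": 0, "wy": 0, "wz": 0, "hand": 0}, {"dx": 0, "dy": 0, "dz": 0, "wx": 0, "wy": 0, "wz": 0, "hand": 0}, {"dx": 0, "dy": 0, "dz": 0, "wx": 0, "wy": 0, "wz": 0, "hand": 0}, {"dx": 0, "dy": 0, "dz": 0, "wx": 0, "wy": 0, "wz": 0, "hand": 0}, {"dx": 0, "dy": 0, "dz": 0, "wx": 0, "wy": 0, "wz": 0, "hand": 0}, {"dx": 0, "dy": 0, "dz": 0, "wx": 0, "wy": 0, "wz": 0, "hand": 0}]}}

```text
t: 28.7
ee_pos: [0.4608, -0.1409, 0.0242]
orientation: [[-0.993, -0.12, 0.0], [-0.12, 0.993, -0.001], [-0.0, -0.001, -1.0]]
ft_force: [0.8, 0.0, 0.1]
grip_width: 0.998
```

```bash
python3 - <<'E'
from h import *
snap("wrist","w16")
p=cv2.imread("pics/w16.png");cv2.imwrite("pics/w16b.png",cv2.convertScaleAbs(p,alpha=1.6,beta=15))
E
```

```text
(no output)
```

View pics/w16b.png

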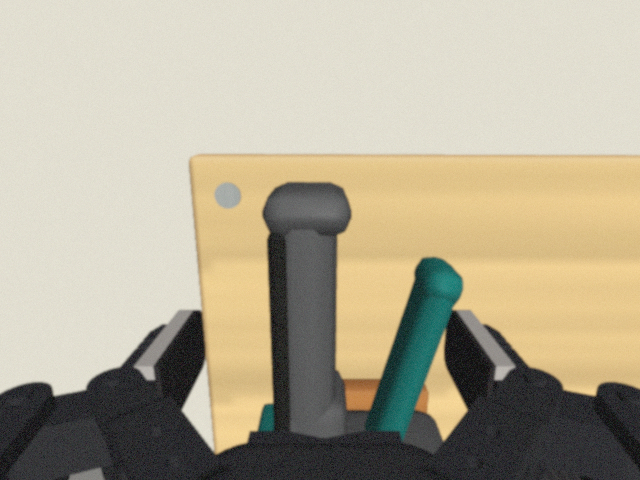

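In place, trigger fully out between the fingers. Final squeeze.

Call:
{"op": "send_rows", "data": {"newtons": 40, "targets": [{"dx": 0, "dy": 0, "dz": 0, "wx": 0, "wy": 0, "wz": 0, "hand": 1}, {"dx": 0, "dy": 0, "dz": 0, "wx": 0, "wy": 0, "wz": 0, "hand": 1}, {"dx": 0, "dy": 0, "dz": 0, "wx": 0, "wy": 0, "wz": 0, "hand": 1}, {"dx": 0, "dy": 0, "dz": 0, "wx": 0, "wy": 0, "wz": 0, "hand": 1}, {"dx": 0, "dy": 0, "dz": 0, "wx": 0, "wy": 0, "wz": 0, "hand": 1}, {"dx": 0, "dy": 0, "dz": 0, "wx": 0, "wy": 0, "wz": 0, "hand": 1}, {"dx": 0, "dy": 0, "dz": 0, "wx": 0, "wy": 0, "wz": 0, "hand": 1}, {"dx": 0, "dy": 0, "dz": 0, "wx": 0, "wy": 0, "wz": 0, "hand": 1}, {"dx": 0, "dy": 0, "dz": 0, "wx": 0, "wy": 0, "wz": 0, "hand": 1}, {"dx": 0, "dy": 0, "dz": 0, "wx": 0, "wy": 0, "wz": 0, "hand": 1}]}}

```text
t: 29.58
ee_pos: [0.4608, -0.1404, 0.0253]
orientation: [[-0.993, -0.122, 0.001], [-0.122, 0.993, -0.001], [-0.0, -0.001, -1.0]]
ft_force: [-0.2, -1.7, -2.0]
grip_width: 0.387
```

```bash
python3 - <<'E'
from h import *
from plant import telemetry
s=telemetry.read_state();print(s["t"],s["ee_pos"],s["ft_force"],s["grip_width"])
snap("wrist","w17");snap("side","s17");snap("scene","c17")
p=cv2.imread("pics/w17.png");cv2.imwrite("pics/w17b.png",cv2.convertScaleAbs(p,alpha=1.6,beta=15))
p=cv2.imread("pics/s17.png");cv2.imwrite("pics/s17c.png",cv2.resize(p[200:300,270:390],None,fx=6,fy=6,interpolation=cv2.INTER_CUBIC))
# caddy shift by side view: match left rim/panel region between s12,s14,s17
U=8
g=lambda n:cv2.cvtColor(cv2.imread(f"pics/{n}.png"),cv2.COLOR_BGR2GRAY)
T=cv2.resize(g("s13")[226:250,292:330],None,fx=U,fy=U,interpolation=cv2.INTER_CUBIC)
for n in ("s11","s12","s13","s14","s17"):
    I=cv2.resize(g(n)[216:260,282:340],None,fx=U,fy=U,interpolation=cv2.INTER_CUBIC)
    _,m,_,l=cv2.minMaxLoc(cv2.matchTemplate(I,T,cv2.TM_CCOEFF_NORMED));print("caddy",n,np.array(l)/U-10,round(m,3))
E
python3 jaw.py s13 s14 s17
```

```text
29.5833 [ 0.46080604 -0.14044248  0.0252751 ] [-0.20080398 -1.6621634  -1.97713408] 0.38678722459401127
caddy s11 [0. 0.] 0.999
caddy s12 [0. 0.] 0.999
caddy s13 [0. 0.] 1.0
caddy s14 [0.125 0.   ] 0.985
caddy s17 [0.125 0.   ] 0.986
px per 10mm [ 0.4748561 -1.6370318]
s13 [ 0.875 -3.   ] 0.983 draw mm 18.3
s14 [ 1.    -3.625] 0.976 draw mm 22.1
s17 [ 1.125 -4.125] 0.963 draw mm 25.1
```

View pics/s17c.png

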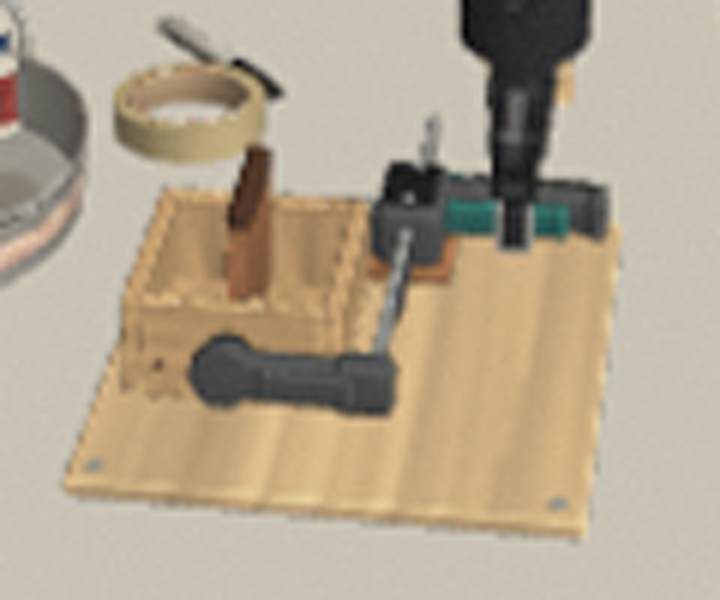

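View pics/w17b.png

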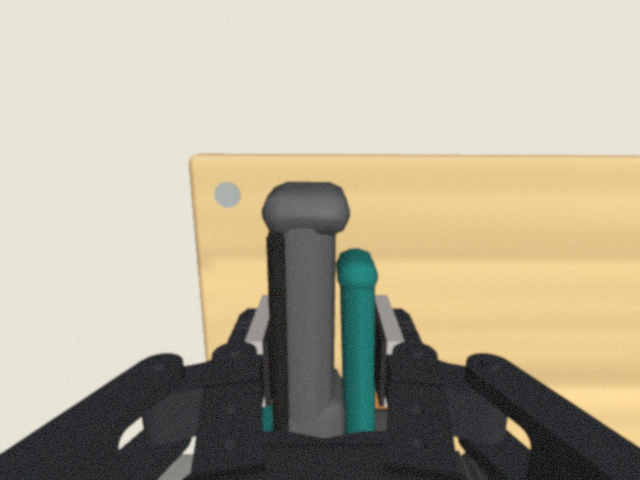

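Call:
{"op": "send_rows", "data": {"newtons": 60, "targets": [{"dx": 0, "dy": 0, "dz": 0, "wx": 0, "wy": 0, "wz": 0, "hand": 1}, {"dx": 0, "dy": 0, "dz": 0, "wx": 0, "wy": 0, "wz": 0, "hand": 1}, {"dx": 0, "dy": 0, "dz": 0, "wx": 0, "wy": 0, "wz": 0, "hand": 1}, {"dx": 0, "dy": 0, "dz": 0, "wx": 0, "wy": 0, "wz": 0, "hand": 1}, {"dx": 0, "dy": 0, "dz": 0, "wx": 0, "wy": 0, "wz": 0, "hand": 1}, {"dx": 0, "dy": 0, "dz": 0, "wx": 0, "wy": 0, "wz": 0, "hand": 1}, {"dx": 0, "dy": 0, "dz": 0, "wx": 0, "wy": 0, "wz": 0, "hand": 1}, {"dx": 0, "dy": 0, "dz": 0, "wx": 0, "wy": 0, "wz": 0, "hand": 1}, {"dx": 0, "dy": 0, "dz": 0, "wx": 0, "wy": 0, "wz": 0, "hand": 1}, {"dx": 0, "dy": 0, "dz": 0, "wx": 0, "wy": 0, "wz": 0, "hand": 1}]}}

```text
t: 30.57
ee_pos: [0.4608, -0.141, 0.0254]
orientation: [[-0.992, -0.122, 0.001], [-0.122, 0.992, -0.002], [-0.0, -0.002, -1.0]]
ft_force: [0.6, -1.8, 0.0]
grip_width: 0.375
```

```bash
python3 - <<'E'
from h import *
from plant import telemetry,manip
s=telemetry.read_state();print(s["t"],s["ee_pos"],s["ft_force"],s["grip_width"])
snap("wrist","w18");snap("side","s18")
# teal trigger column extents at rows 270..380 in squeezed views
for n in ("w10","w12","w17","w18"):
    h=cv2.cvtColor(cv2.imread(f"pics/{n}.png"),cv2.COLOR_BGR2HSV)
    m=(h[...,0]>75)&(h[...,0]<100)&(h[...,1]>120)&(h[...,2]>25);m[:,:330]=0;m[:300]=0;m[370:]=0
    v,u=np.where(m);print(n,u.mean().round(2),np.polyfit(v,u,1).round(4))
E
python3 jaw.py s17 s18
```

```text
30.5667 [ 0.46081771 -0.14096318  0.02541137] [ 0.58033183 -1.78628623  0.04243394] 0.3753294728502797
w10 358.03 [1.820000e-02 3.519348e+02]
w12 358.27 [1.460000e-02 3.533978e+02]
w17 358.6 [1.300000e-02 3.542484e+02]
w18 357.09 [1.960000e-02 3.505461e+02]
px per 10mm [ 0.4748561 -1.6370318]
s17 [ 1.125 -4.125] 0.963 draw mm 25.1
s18 [ 1.25 -4.25] 0.96 draw mm 26.0
```

```bash
python3 -c "
from plant import manip;print(manip.close_job())"
```

```text
the job is handed in; nothing more can be done
None
```

The job is done and handed in at about 31 s: the panel is seated in the caddy and released, and the caddy is clamped with the trigger still held squeezed.

- **Panel:** I lifted it from the block by its rail and lowered it straight down into both slots. It touched the floor at the expected height, and later views show it standing upright in the caddy.
- **Clamp:** I pumped it by the trigger only, with seven strokes. For one look from above, partway through, I lifted the hand clear. The final hold is at 60 N, and the trigger reads fully home.
- **Pad:** Jaw travel is about 26 mm by the low-resolution side camera, with an initial far-side gap of about 17 mm. The rubber pad is therefore pressed in roughly 8–9 mm of its 16 mm. I worked this out from jaw travel and did not measure it after the last stroke. The caddy did not shift during that stroke, so it is pinched between both pads.
- **Checks that were weak or off:** After the seventh squeeze at 40 N the trigger was slightly short of home, so I raised the grip to 60 N and it closed fully. I could not see the small gap at the head pad directly. I did not separately measure the masking tape, tape measure and pot, but nothing was moved near them.

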